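Load the slide dryer

ROBOT

A 6-joint arm with a two-finger parallel gripper is mounted at the origin on a cart in front of the work surface, level with it; the furniture and walls round the work are solid. World frame = base frame: x ahead of the robot, y to its left, z up, the work surface at z = 0. Lengths are in m, angles in degrees, forces in N, time in s.
With the tool pointing down it reaches from about 0.25 to 0.775 m from the base axis. Payload 4 kg.
Tool frame: the origin (TCP) lies at the very end of the fingers, on their centre line; the grasp point (between the pads) lies env.pinch_z behind it (env.pinch_z is the distance from the TCP to the grasp point, in m); y points along the fingers, x is the direction in which the jaws open and shut, and the axes are right-handed (so a half turn about y gives the same grasp; the last joint's range is limited). The gripper opens to 85 mm and grips with 20 to 120 N. Pads are 22 mm wide; open, the fingers measure 114 mm over their backs; the gripper's body (76 mm by 85 mm) begins 54 mm behind the grasp point. The pads swing forward as they close: fully open they stand 13 mm farther back than shut.
Start: joints at [-5.907, 4.996, 78.535, -0, 96.463, -5.907], TCP at [0.55, -0, 0.231] pointing down, gripper open.
Joint ranges: [-177.83, 177.83], [-43.37, 116.18], [15.69, 146.23], [-61.86, 241.86], [9.47, 152.12], [-147.06, 147.06]. Speed limits (degrees/s): [159.86, 159.86, 180, 180, 180, 180].

INTERFACE

Orientations are given as a 3x3 rotation matrix whose columns are the frame's x, y, z axes.
In Python, from rig import env gives the robot as it stands. The module is installed in compiled form; this text tells all that it offers.
- The arm moves only by the tool carry_out, never from a script. Its arguments are lists of equal length, an entry for each row: "offset": the shift along the world's x, y, z in mm, a list of three; "angular": the turn, a rotation vector about the world's x, y, z in rad, a list of three; "jaw": the opening, from 0 (shut) to 1 (fully open). A call has exactly 5 rows; each row shifts and turns the commanded pose from where the row before left it; what a row does not reach is not made up. A row lasts 1/8 s, in which the tool goes at most 62.5 mm and 10.7 degrees, less where a joint would pass 70% of its speed; a pose out of reach is approached as far as the arm can. A call with a gripper value outside its range is refused whole. The fingers move at their own pace and stop on an object; "squeeze" is the grip in N (left out, the last holds). Time passes only in rows, so rows that do not move let the fingers close, or fill a call up. It gives the time, the measured TCP pose, the force and the opening at its end, in the units of the state.
- env.observe(): the state, without advancing time (a new reading comes with each control period).
- env.grab_frame(name): name is "scene" or "side" or "wrist"; returns a dict with "color" (400x640x3 uint8, red, green, blue), "mtx" (3x3 intrinsics, pixels), "k1" (the pictures are not rectified: a ray, as slopes to the right and down, at radius r is drawn at 1 + k1 r^2 times it, then the intrinsics apply), "rvec" (rotation vector, rad) and "tvec" (3), from world to camera coordinates, as OpenCV has them; the wrist camera has in their place "mount" (4x4, takes a point from camera to tool coordinates, whose origin is the TCP and whose axes are the tool frame's). Camera axes: x right, y down, z forward; pixel columns grow to the right and rows downward; lengths in m; the calibration is good to about 2 mm. A picture is of the moment at which its call begins: read the wrist's pose just before it. There is no depth.
- env.sign_off(): hands the job in, once; it reports no verdict.
The state is a dict: "t": time; "joint_positions": joint angles; "joint_velocities": joint speeds; "joint_torque": joint torques, N m; "eef_pos": TCP position; "ee_rot": TCP orientation; "wrist_force": force on the tool from outside, world axes, zero at the start; "moment": the same for the moment, N m; "width": finger opening in m.
Only numpy, scipy, OpenCV 4.12 (cv2) and the standard library are available. Lean on these libraries where they do the work, as an engineer would, in place of code of your own. Each camera call takes 0.05 s, during which the arm holds its last target.

TASK

The slide dryer's door stands ajar: open it, and load every slide carrier that lies on the mounting plate into the dryer. The carriers lie sunk in their lanes, so slide each one forward until its tab overhangs the front edge and can be pinched, then slide it into any free slot of the dryer, one carrier to a slot, and push it fully home. When all are in, close the door fully and press the start key right down; leave the forceps and the vial beside the work where they are.

Things in the scene. Friction and masses are not known exactly. Their poses are not given: they have to be found in the camera images.
- mounting_plate: fixed deck 230 x 230 mm on feet; origin on the worktop under its centre, z up, front edge (towards the robot) at x = -115 mm. Three lanes along x, open at both ends, at y = +72, 0, -72 mm, 63 mm wide, floor at z = 46 mm; ribs between and beside them rise to 50 mm, level with a carrier's top, so its sides cannot be gripped on the deck. 30 mm or more is free behind each carrier
- carrier_1: slide carrier, aluminium plate 125 mm long (x), 4 mm thick, two glass slides on it; rear 87 mm is 60 mm wide, front 38 mm (-x) a grip tab 50 mm wide. 90 g, balances 12 mm behind the middle. Origin: middle of the underside (edges at x = +62.5 and -62.5 mm), z up. Starts in a lane, tab towards the robot. May be absent (None)
- carrier_2: slide carrier, aluminium plate 125 mm long (x), 4 mm thick, two glass slides on it; rear 87 mm is 60 mm wide, front 38 mm (-x) a grip tab 50 mm wide. 90 g, balances 12 mm behind the middle. Origin: middle of the underside (edges at x = +62.5 and -62.5 mm), z up. Starts in a lane, tab towards the robot. May be absent (None)
- carrier_3: slide carrier, aluminium plate 125 mm long (x), 4 mm thick, two glass slides on it; rear 87 mm is 60 mm wide, front 38 mm (-x) a grip tab 50 mm wide. 90 g, balances 12 mm behind the middle. Origin: middle of the underside (edges at x = +62.5 and -62.5 mm), z up. Starts in a lane, tab towards the robot. May be absent (None)
- dryer: fixed slide dryer; origin on the worktop under its chamber's centre, z up, front face (towards the robot) at x = -75 mm. Chamber y -65 to 65 mm, 96 mm high; three slots in its front, one above the other, each ending at a stop: fully home, a carrier's origin is at x = -12, y = 0 here, its front edge flush with the face. At its right (y -66 to -112 mm) a control column 86 mm high
- slot_1 (a point): lowest slot: middle of its mouth, in the plane of the front face, at the height of its ledge tops (z = 44 mm). A carrier rests on two side ledges, 48 mm apart; the slot is 64 mm wide between its walls, with a rounded mouth, and 10 mm high above the ledges
- slot_2 (a point): middle slot, alike: mouth at ledge height, z = 62 mm
- slot_3 (a point): top slot, alike: mouth at ledge height, z = 80 mm
- door (a joint): dryer door, rad: 0 = closed over the slots, grows as it opens, at most 2.4; at 1.57 it sticks straight out towards the robot, beyond that it swings out to the left. It starts ajar (0.5 to 0.9), stays where it is left (light friction) and stands clear of the slots beyond about 1.6. It can close only when no carrier sticks out
- door_hinge (a point): point on the upright hinge axis at the left of the dryer front, at the door's mid height (66 mm). The door is a clear-paned panel 126 mm wide, 8 mm thick, from 38 to 94 mm above the worktop; closed, it runs from the hinge to the right (the dryer's -y)
- door_edge (a point): middle of the door's free edge, 126 mm from the hinge
- start_key (a joint): travel of the start key, m: 0 = up, 0.006 = fully down; springs back; about 5 N presses it down
- start_key_top (a point): centre of the top of the round start key (24 mm across), pressed straight down
- forceps: loose steel forceps 128 mm long lying on the worktop, not part of the job; origin at its middle
- reagent_vial: loose screw-cap vial 30 mm across, 73 mm high, standing on the worktop, not part of the job; origin at the middle of its base

How it is judged:
By the outcome, as a careful person would: the job done as asked, in the order asked, and still so for the second after the job is handed in, with the robot touching nothing.
Of carrier_1, carrier_2, carrier_3 only 2 to 3 are there at a start; the rules pass over those that are not, and their reading is None.
At some moment in a run one of carrier_1, carrier_2, carrier_3 may be knocked a few centimetres aside while the robot is not near it.
It also fails if it takes over 210 s, if anything falls off the work surface, if the arm or the gripper's body presses on something with over 40 N, if the wrist force passes 120 N, or if a joint passes its speed limit or range.

## Working session

There is one attempt and no reset: what is moved stays moved. The work goes in short steps, Python scripts to look and compute and a tool call to move; the robot and the scene stay as the last step left them, time stands still between calls to the robot, and variables do not carry over. Pictures are saved under pics/ and viewed, and the job is handed in when it is done.

Besides the shell and the picture viewer there is one more tool, called after "Request:" by a JSON object that holds its "method" and its "body", one argument or row to a line. carry_out: Moves the arm, as the interface text tells. Its arguments: {"type":"object","properties":{"offset":{"type":"array"},"angular":{"type":"array"},"jaw":{"type":"array"},"squeeze":{"type":"number"}},"required":["offset","angular","jaw"]}

```bash
mkdir -p pics; ls; python3 - <<'E'
from rig import env
import cv2, numpy as np
s=env.observe()
print(s, env.pinch_z)
for n in ("scene","side","wrist"):
    f=env.grab_frame(n)
    cv2.imwrite(f"pics/{n}0.png",f["color"][:,:,::-1])
    print(n,{k:v for k,v in f.items() if k!="color"})
E
```

```text
pics
{'t': 0.0, 'joint_positions': array([-5.90788876e+00,  5.04119229e+00,  7.86266798e+01,  1.33224306e-03,
        9.64625311e+01, -5.91067856e+00]), 'joint_velocities': array([-0.02247203, -0.00611754, -0.11041733, -0.10760929, -0.02748733,
        0.04234379]), 'joint_torque': array([ 4.64244640e-04, -3.51862407e+01, -3.13276148e+01,  2.58579206e-05,
        1.07225846e-02,  9.27783418e-06]), 'eef_pos': array([5.49496030e-01, 4.84145121e-05, 2.30102119e-01]), 'ee_rot': array([[ 9.99997442e-01, -2.26149733e-03, -5.09908960e-05],
       [ 5.15727859e-05,  2.57245366e-04,  9.99999966e-01],
       [-2.26148414e-03, -9.99997410e-01,  2.57361340e-04]]), 'wrist_force': array([-0.18037976,  0.90937299, -0.38571045]), 'moment': array([ 0.00339375, -0.05761969,  0.030181  ]), 'width': 0.0856948181291318} 0.0187
scene {'mtx': array([[406.0313999 ,   0.        , 316.95356012],
       [  0.        , 406.0313999 , 199.74378407],
       [  0.        ,   0.        ,   1.        ]]), 'k1': -0.09471546371603853, 'rvec': array([ 2.14102364, -0.67136569,  0.30478801]), 'tvec': array([-0.49954656,  
[... 182 characters left out ...]
        ]]), 'k1': -0.04504128390364807, 'rvec': array([ 1.87187714,  0.82868934, -0.50969089]), 'tvec': array([-0.40960121, -0.09477535,  1.40593333])}
wrist {'mtx': array([[292.75505328,   0.        , 316.54798702],
       [  0.        , 292.75505328, 193.5039217 ],
       [  0.        ,   0.        ,   1.        ]]), 'k1': 0.016438260784209725, 'mount': array([[ 9.99999941e-01,  9.27759872e-05, -3.30555701e-04,
         6.40422422e-04],
       [ 3.43308184e-04, -2.80681593e-01,  9.59800878e-01,
        -1.42171442e-01],
       [-3.73442665e-06, -9.59800935e-01, -2.80681608e-01,
         7.07145137e-02],
       [ 0.00000000e+00,  0.00000000e+00,  0.00000000e+00,
         1.00000000e+00]])}
```

View pics/scene0.png

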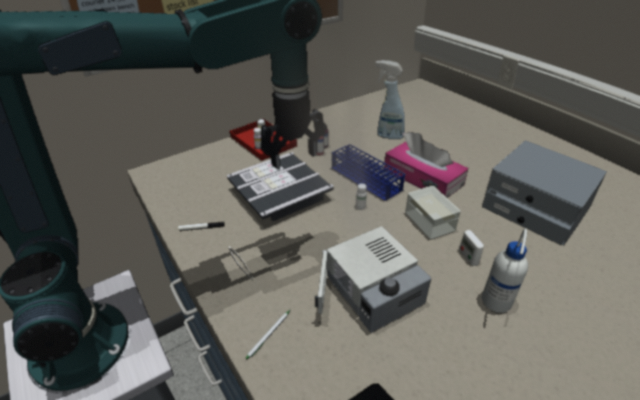

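View pics/side0.png

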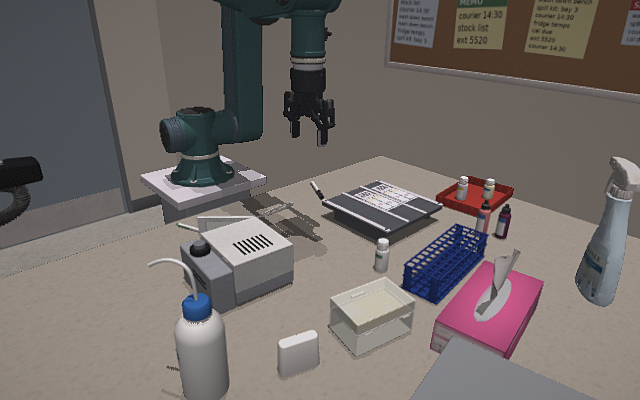

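View pics/wrist0.png

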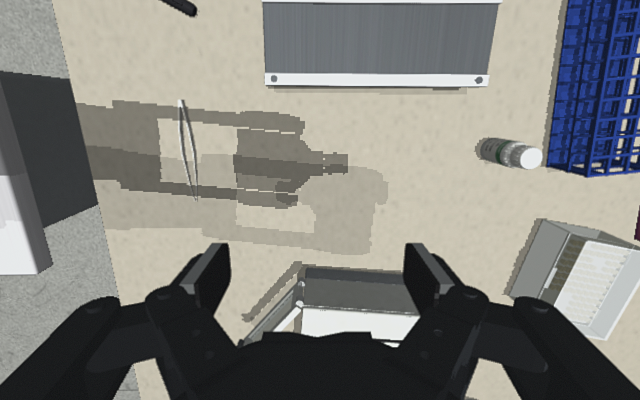

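```bash
cat > h.py <<'E'
from rig import env
import cv2, numpy as np
def cam(f,s=None):
    if 'mount' in f:
        T=np.eye(4);T[:3,:3]=s['ee_rot'];T[:3,3]=s['eef_pos']
        W=np.linalg.inv(T@f['mount']); return W[:3,:3],W[:3,3]
    return cv2.Rodrigues(f['rvec'])[0],f['tvec'].reshape(3)
def proj(f,P,s=None):
    R,t=cam(f,s);P=np.atleast_2d(P)
    u,_=cv2.projectPoints(P.reshape(-1,1,3).astype(float),cv2.Rodrigues(R)[0],t,f['mtx'],np.array([f['k1'],0,0,0,0.]))
    return u.reshape(-1,2)
def onz(f,uv,z,s=None):
    R,t=cam(f,s);uv=np.atleast_2d(uv).astype(float)
    n=cv2.undistortPoints(uv.reshape(-1,1,2),f['mtx'],np.array([f['k1'],0,0,0,0.])).reshape(-1,2)
    d=np.c_[n,np.ones(len(n))]@R; c=-R.T@t
    return c+d*((z-c[2])/d[:,2])[:,None]
def shot(n,name,crop=None,k=1):
    s=env.observe();f=env.grab_frame(n);im=f['color'][:,:,::-1].copy()
    if crop: x0,y0,x1,y1=crop;im=im[y0:y1,x0:x1]
    if k!=1: im=cv2.resize(im,None,fx=k,fy=k,interpolation=cv2.INTER_CUBIC)
    cv2.imwrite(f'pics/{name}.png',im);return f,s
E
python3 - <<'E'
from h import *
shot("scene","sc1",(210,130,410,280),4)
shot("scene","sc2",(290,210,450,340),4)
shot("side","sd1",(300,160,460,250),5)
E
```

```text
(no output)
```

View pics/sc1.png

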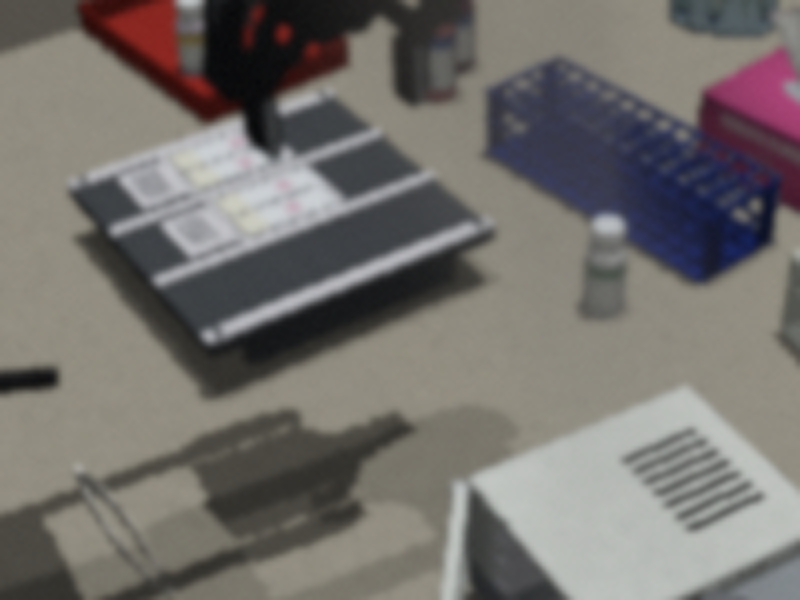

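View pics/sc2.png

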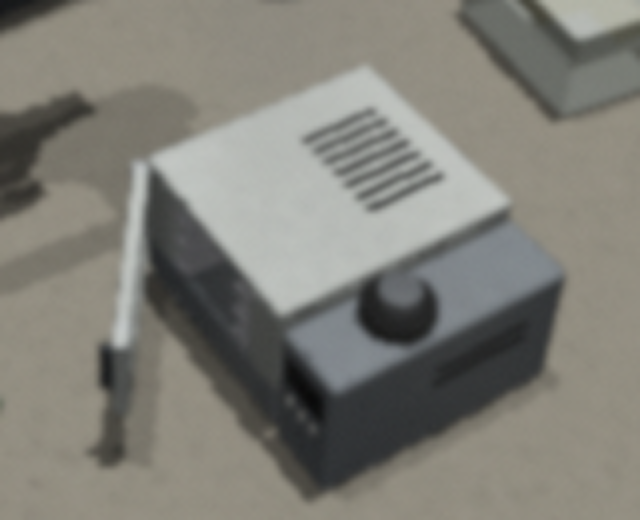

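View pics/sd1.png

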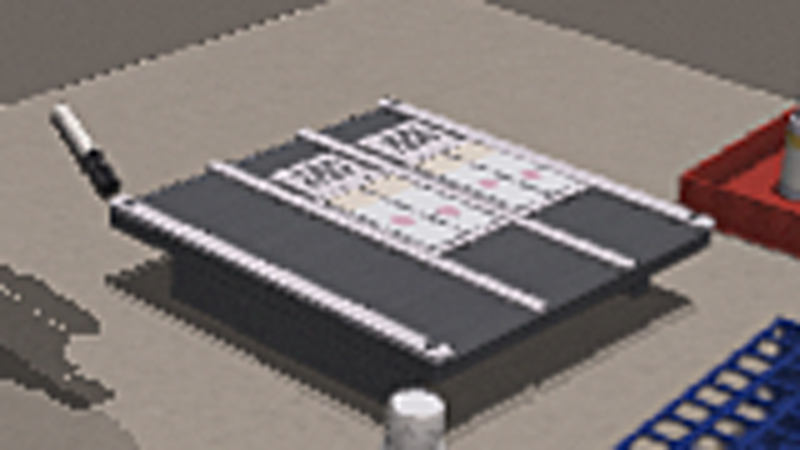

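```bash
cat > fit.py <<'E'
from h import *
from scipy.optimize import least_squares
fs=env.grab_frame('scene');fd=env.grab_frame('side')
def W(p,L):
    c,s=np.cos(p[2]),np.sin(p[2]);L=np.array(L,float)
    return np.c_[p[0]+c*L[:,0]-s*L[:,1],p[1]+s*L[:,0]+c*L[:,1],L[:,2]]
if __name__=='__main__':
    L=[(-.115,.115,.05),(-.115,-.115,.05),(.115,-.115,.05),(.115,.115,.05)]
    a=np.array([(227,176.2),(262.5,215.7),(333,188),(291.2,153.7)]);b=np.array([(377,180),(323,200),(388,231),(442,204)])
    r=least_squares(lambda p:np.r_[(proj(fs,W(p,L))-a).ravel(),(proj(fd,W(p,L))-b).ravel()],[.6,.2,0]);print('plate',r.x,r.fun.round(1))
    Ld=lambda d:[(-.075,.065,.096),(-.075,-.065,.096),(d,-.065,.096),(d,.065,.096)]
    a=np.array([(327.5,250),(360.5,288.7),(417.5,260.7),(381.7,227)])
    r=least_squares(lambda p:(proj(fs,W(p,Ld(p[3])))-a).ravel(),[.6,-.2,0,.075]);print('dryer',r.x,r.fun.round(1))
    p=r.x
    for z in(.086,.096,.1,.105): print(z,onz(fs,(390,283.7),z))
    def dr(q,D=p):
        R=W(D,[(-.075,.065,0)])[0]
    print('hinge',W(p,[(-.075,.063,.066)]))
    # door edge top: sc2 (123,345) z=.094 ; vial, forceps
    print('edge',onz(fs,(290+123/4,210+345/4),.094), 'hingepx',onz(fs,(290+140/4,210+165/4),.094))
    print('vial top',onz(fs,(210+608/4,130+225/4),.073))
    print('forceps',onz(fs,[(210+80/4,130+470/4),(210+165/4,130+595/4)],.003))
E
python3 fit.py
```

```text
plate [ 0.61224919  0.20749067 -0.00446778] [-0.7 -0.5 -0.2  0.3  0.9 -2.   0.8 -1.5  0.1 -1.  -2.  -0.2 -0.4  0.2
  0.6 -0.5]
dryer [ 0.60583717 -0.21412122 -0.08184163  0.07195039] [-0.3 -0.7  0.2  0.4  0.5  0.5 -0.4 -0.5]
0.086 [[ 0.58873339 -0.29037301  0.086     ]]
0.096 [[ 0.58215188 -0.2962384   0.096     ]]
0.1 [[ 0.57951928 -0.29858455  0.1       ]]
0.105 [[ 0.57622853 -0.30151724  0.105     ]]
hinge [[ 0.53623848 -0.14520081  0.066     ]]
edge [[ 0.45194238 -0.24045689  0.094     ]] hingepx [[ 0.53025265 -0.14364915  0.094     ]]
vial top [[0.76973356 0.02017653 0.073     ]]
forceps [[ 0.39192673  0.08253736  0.003     ]
 [ 0.3886195  -0.04311983  0.003     ]]
```

Request:
{"method": "carry_out", "body": {
  "offset": [
    [-11,-48,0],
    [-11,-48,0],
    [-11,-48,0],
    [-11,-48,0],
    [-11,-48,0]
  ],
  "angular": [
    [0,0,0.18],
    [0,0,0.18],
    [0,0,0.18],
    [0,0,0.18],
    [0,0,0.18]
  ],
  "jaw": [0,0,0,0,0]
}}

```text
t: 1.02
eef_pos: [0.4945, -0.2415, 0.2315]
ee_rot: [[0.617, 0.001, -0.787], [0.787, -0.0, 0.617], [0.0, -1.0, -0.0]]
wrist_force: [0.6, 0.5, -0.1]
width: 0.0002
```

```bash
python3 - <<'E'
from h import *
f,s=shot("wrist","w1"); print(s['joint_positions'])
E
```

```text
[-3.19374565e+01  5.01759203e+00  7.84958862e+01  1.37933788e-02
  9.64576889e+01 -8.38451974e+01]
```

View pics/w1.png

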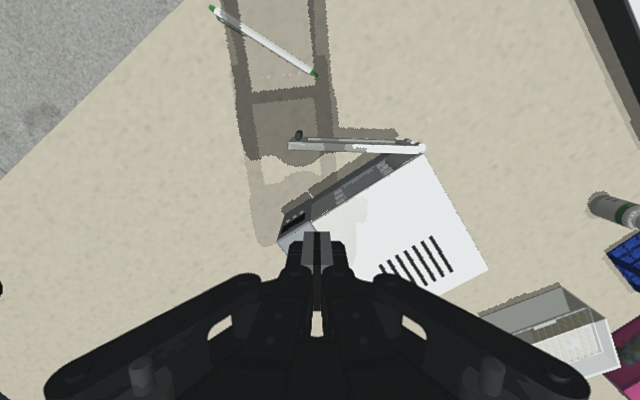

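```bash
python3 - <<'E'
from h import *
s=env.observe();f=env.grab_frame('wrist')
print('door free/hinge',onz(f,[(289,148),(424,151),(425,145)],.094,s)[:,:2])
print('roof',onz(f,[(424,153),(489,269)],.096,s)[:,:2])
E
python3 - <<'E'
E
python3 -c "
from h import *
f,s=shot('wrist','w2',(240,110,500,300),3)"
```

```text
door free/hinge [[ 0.449594   -0.24808671]
 [ 0.53095542 -0.14899387]
 [ 0.52671658 -0.1452334 ]]
roof [[ 0.53189036 -0.15039302]
 [ 0.67859857 -0.16268241]]
```

View pics/w2.png

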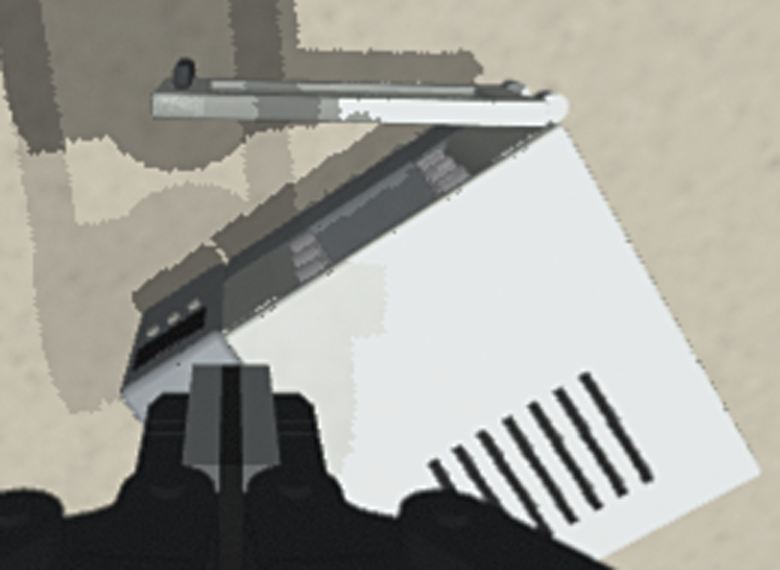

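```bash
python3 - <<'E'
from h import *
s=env.observe();f=env.grab_frame('wrist')
a=onz(f,[(240+560/3,110+128/3),(240+224/3,110+333/3),(240+760/3,110+470/3)],.096,s)[:,:2];print(a)
d=a[0]-a[1];print(np.linalg.norm(d),np.arctan2(-d[0],d[1])); d=a[2]-a[0];print(np.linalg.norm(d),np.arctan2(d[1],d[0]))
E
```

```text
[[ 0.53619562 -0.14217173]
 [ 0.52388744 -0.26827355]
 [ 0.68228523 -0.15320709]]
0.12670106203037074 -0.09729688345259188
0.1465058151033816 -0.07539509261953417
```

Request:
{"method": "carry_out", "body": {
  "offset": [
    [0,0,-42],
    [0,0,-42],
    [0,0,-42],
    [0,0,-42],
    [0,0,0]
  ],
  "angular": [
    [0,0,0],
    [0,0,0],
    [0,0,0],
    [0,0,0],
    [0,0,0]
  ],
  "jaw": [0,0,0,0,0]
}}

```text
t: 1.85
eef_pos: [0.4927, -0.2368, 0.0594]
ee_rot: [[0.621, -0.008, -0.784], [0.784, 0.005, 0.621], [-0.001, -1.0, 0.009]]
wrist_force: [-0.4, -1.6, 0.7]
width: 0.0
```

```bash
python3 - <<'E'
import numpy as np
h=np.array([.536,-.144]);p=np.array([.4945,-.2415])
ths=np.r_[.33,np.linspace(.45,2.0,14)]
for t in ths:
    a=np.radians(-94.8)-t
    q=h+.104*np.array([np.cos(a),np.sin(a)]);print(round(t,2),(1000*q).round(),(1000*(q-p)).round());p=q
E
```

```text
0.33 [ 494. -239.] [-0.  2.]
0.45 [ 483. -234.] [-11.   6.]
0.57 [ 473. -227.] [-10.   7.]
0.69 [ 463. -219.] [-9.  8.]
0.81 [ 455. -209.] [-8.  9.]
0.93 [ 448. -199.] [-7. 10.]
1.05 [ 442. -188.] [-6. 11.]
1.17 [ 437. -177.] [-5. 12.]
1.28 [ 434. -165.] [-3. 12.]
1.4 [ 432. -153.] [-2. 12.]
1.52 [ 432. -140.] [-0. 12.]
1.64 [ 433. -128.] [ 1. 12.]
1.76 [ 436. -116.] [ 3. 12.]
1.88 [ 440. -104.] [ 4. 12.]
2.0 [445. -93.] [ 5. 11.]
```

Request:
{"method": "carry_out", "body": {
  "offset": [
    [-10,4,0],
    [-10,7,0],
    [-9,8,0],
    [-8,9,0],
    [-7,10,0]
  ],
  "angular": [
    [0,0,0],
    [0,0,0],
    [0,0,0],
    [0,0,0],
    [0,0,0]
  ],
  "jaw": [0,0,0,0,0]
}}

```text
t: 2.48
eef_pos: [0.4506, -0.2015, 0.0638]
ee_rot: [[0.622, 0.001, -0.783], [0.783, -0.0, 0.622], [0.0, -1.0, -0.001]]
wrist_force: [1.4, -1.0, 0.1]
width: 0.0001
```

Request:
{"method": "carry_out", "body": {
  "offset": [
    [-6,11,0],
    [-5,12,0],
    [-3,12,0],
    [-2,12,0],
    [0,12,0]
  ],
  "angular": [
    [0,0,0],
    [0,0,0.1],
    [0,0,0.1],
    [0,0,0.1],
    [0,0,0.1]
  ],
  "jaw": [0,0,0,0,0]
}}

```text
t: 3.1
eef_pos: [0.4344, -0.1422, 0.0631]
ee_rot: [[0.264, -0.001, -0.964], [0.964, 0.0, 0.264], [0.0, -1.0, 0.001]]
wrist_force: [0.8, -0.3, -0.4]
width: -0.0003
```

Request:
{"method": "carry_out", "body": {
  "offset": [
    [1,12,0],
    [3,12,0],
    [4,12,0],
    [5,11,0],
    [6,11,0]
  ],
  "angular": [
    [0,0,0.1],
    [0,0,0.1],
    [0,0,0.07],
    [0,0,0],
    [0,0,0]
  ],
  "jaw": [0,0,0,0,0]
}}

```text
t: 3.72
eef_pos: [0.454, -0.0843, 0.0632]
ee_rot: [[0.002, -0.001, -1.0], [1.0, 0.0, 0.002], [0.0, -1.0, 0.001]]
wrist_force: [-0.1, 0.1, 0.2]
width: 0.0001
```

```bash
python3 - <<'E'
from h import *
shot("scene","sc3",(200,120,440,300),3)
E
```

```text
(no output)
```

View pics/sc3.png

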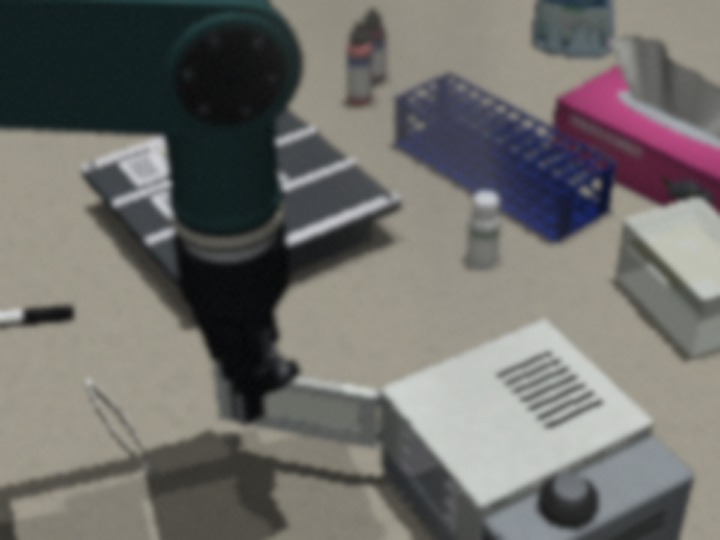

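Request:
{"method": "carry_out", "body": {
  "offset": [
    [0,-5,10],
    [0,0,55],
    [0,0,60],
    [20,50,40],
    [20,50,20]
  ],
  "angular": [
    [0,0,0],
    [0,0,0],
    [0,0,0],
    [0,0,0],
    [0,0,0]
  ],
  "jaw": [0,0,0,0,0]
}}

```text
t: 4.4
eef_pos: [0.4941, 0.0062, 0.2499]
ee_rot: [[0.005, 0.006, -1.0], [1.0, -0.001, 0.005], [-0.001, -1.0, -0.006]]
wrist_force: [0.4, 0.7, 0.1]
width: 0.0002
```

Request:
{"method": "carry_out", "body": {
  "offset": [
    [20,55,0],
    [20,55,0],
    [20,55,0],
    [0,20,0],
    [0,0,0]
  ],
  "angular": [
    [0,0,0],
    [0,0,0],
    [0,0,0],
    [0,0,0],
    [0,0,0]
  ],
  "jaw": [0,0,0,0,0]
}}

```text
t: 5.03
eef_pos: [0.5525, 0.1919, 0.2457]
ee_rot: [[-0.001, -0.0, -1.0], [1.0, -0.001, -0.001], [-0.001, -1.0, 0.0]]
wrist_force: [-0.7, -0.8, 0.4]
width: 0.0002
```

```bash
python3 - <<'E'
from h import *
f,s=shot("wrist","w3"); print(s['eef_pos'],s['ee_rot'])
E
```

```text
[0.55246325 0.19185233 0.24571442] [[-5.64270713e-04 -4.00931912e-04 -9.99999760e-01]
 [ 9.99999593e-01 -7.03543292e-04 -5.63988546e-04]
 [-7.03317002e-04 -9.99999672e-01  4.01328737e-04]]
```

View pics/w3.png

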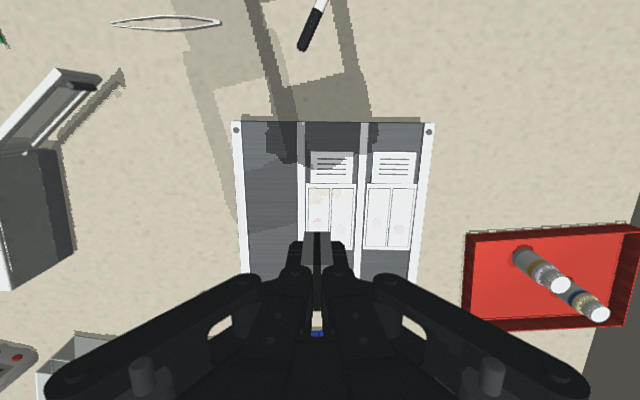

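```bash
python3 - <<'E'
from h import *
f,s=shot("wrist","w4",(225,110,445,290),3.6)
E
```

```text
(no output)
```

View pics/w4.png

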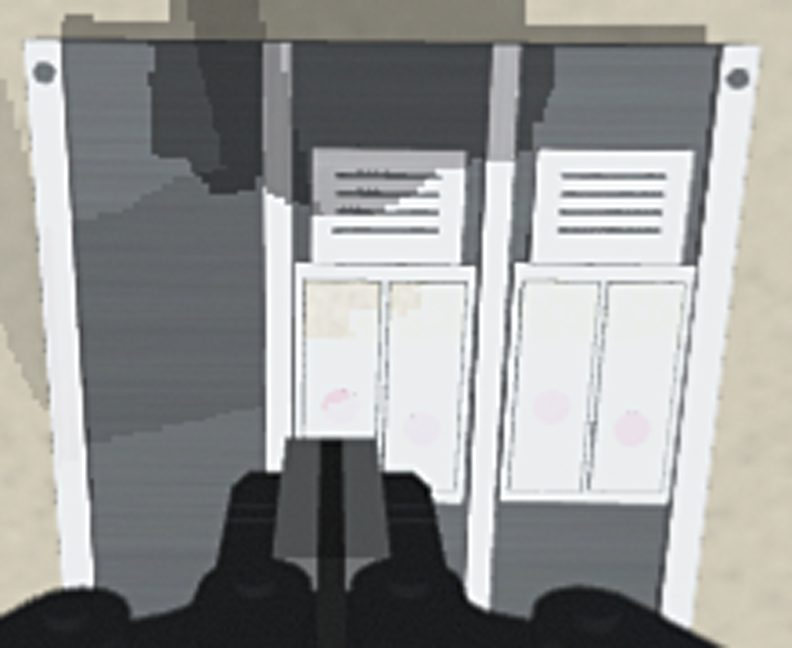

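```bash
python3 - <<'E'
from h import *
s=env.observe();f=env.grab_frame('wrist')
P=np.array([(25,40),(757,46),  (312,149),(466,151),(537,149),(693,151), (500,502),(668,502),(298,264),(476,264)])/3.6+[225,110]
print(onz(f,P,.05,s).round(4))
E
```

```text
[[0.4962 0.0949 0.05  ]
 [0.4986 0.3227 0.05  ]
 [0.5302 0.1839 0.05  ]
 [0.531  0.2333 0.05  ]
 [0.5304 0.256  0.05  ]
 [0.5312 0.306  0.05  ]
 [0.6554 0.2496 0.05  ]
 [0.6555 0.309  0.05  ]
 [0.5682 0.179  0.05  ]
 [0.5684 0.2379 0.05  ]]
```

Request:
{"method": "carry_out", "body": {
  "offset": [
    [45,30,0],
    [45,30,0],
    [45,29,-30],
    [0,0,-50],
    [0,0,-50]
  ],
  "angular": [
    [0,0,0],
    [0,0,0],
    [0,0,0],
    [0,0,0],
    [0,0,0]
  ],
  "jaw": [0,0,0,0,0]
}}

```text
t: 5.8
eef_pos: [0.6887, 0.2786, 0.1136]
ee_rot: [[0.003, -0.0, -1.0], [1.0, -0.001, 0.003], [-0.001, -1.0, 0.0]]
wrist_force: [-0.2, 0.2, -0.2]
width: 0.0
```

Request:
{"method": "carry_out", "body": {
  "offset": [
    [0,0,-45],
    [0,0,-10],
    [0,0,0],
    [0,0,0],
    [0,0,0]
  ],
  "angular": [
    [0,0,0],
    [0,0,0],
    [0,0,0],
    [0,0,0],
    [0,0,0]
  ],
  "jaw": [0,0,0,0,0]
}}

```text
t: 6.42
eef_pos: [0.6891, 0.2809, 0.064]
ee_rot: [[0.001, 0.005, -1.0], [1.0, 0.002, 0.001], [0.002, -1.0, -0.005]]
wrist_force: [-0.4, -0.8, 0.3]
width: -0.0001
```

```bash
python3 - <<'E'
from h import *
f,s=shot("wrist","w5"); print(s['eef_pos'],s['wrist_force'])
E
```

```text
[0.68912445 0.28094684 0.0640047 ] [-0.4104925  -0.81463257  0.33751016]
```

View pics/w5.png

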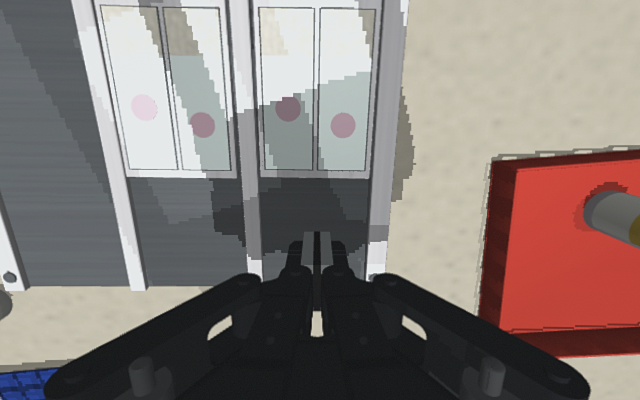

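Request:
{"method": "carry_out", "body": {
  "offset": [
    [0,0,-10],
    [0,0,-4],
    [0,0,0],
    [0,0,0],
    [0,0,0]
  ],
  "angular": [
    [0,0,0],
    [0,0,0],
    [0,0,0],
    [0,0,0],
    [0,0,0]
  ],
  "jaw": [0,0,0,0,0]
}}

```text
t: 7.1
eef_pos: [0.6874, 0.2806, 0.0462]
ee_rot: [[0.001, -0.001, -1.0], [1.0, -0.0, 0.001], [-0.0, -1.0, 0.001]]
wrist_force: [0.0, 0.0, -0.3]
width: -0.0001
```

Request:
{"method": "carry_out", "body": {
  "offset": [
    [-6,0,1],
    [-7,0,0],
    [-7,0,0],
    [-7,0,0],
    [-7,0,0]
  ],
  "angular": [
    [0,0,0],
    [0,0,0],
    [0,0,0],
    [0,0,0],
    [0,0,0]
  ],
  "jaw": [0,0,0,0,0]
}}

```text
t: 7.72
eef_pos: [0.6533, 0.2806, 0.0478]
ee_rot: [[0.001, 0.001, -1.0], [1.0, 0.0, 0.001], [0.0, -1.0, -0.001]]
wrist_force: [1.1, 1.0, 1.1]
width: 0.0
```

```bash
python3 - <<'E'
from h import *
f,s=shot("wrist","w6"); print(s['eef_pos'],s['wrist_force'])
E
```

```text
[0.65331978 0.28062137 0.04784554] [1.09405308 0.95692819 1.08127764]
```

View pics/w6.png

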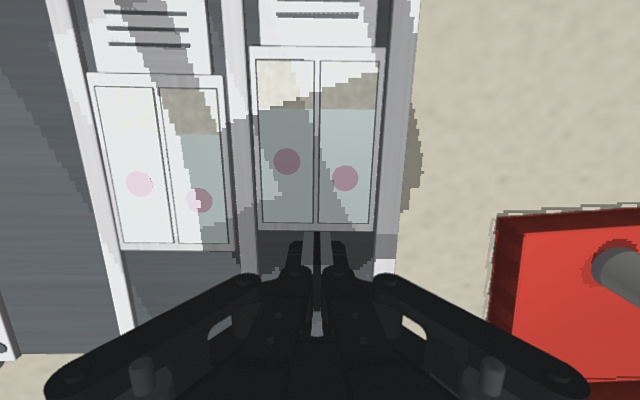

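```bash
python3 - <<'E'
from h import *
s=env.observe();f=env.grab_frame('wrist')
print(onz(f,[(300,230),(160,249)],.05,s).round(4))
E
```

```text
[[0.6421 0.2714 0.05  ]
 [0.6527 0.1978 0.05  ]]
```

Request:
{"method": "carry_out", "body": {
  "offset": [
    [-8,0,0],
    [-8,0,0],
    [-8,0,0],
    [-8,0,0],
    [-8,0,0]
  ],
  "angular": [
    [0,0,0],
    [0,0,0],
    [0,0,0],
    [0,0,0],
    [0,0,0]
  ],
  "jaw": [0,0,0,0,0]
}}

```text
t: 8.45
eef_pos: [0.6131, 0.2806, 0.0477]
ee_rot: [[0.001, 0.0, -1.0], [1.0, 0.0, 0.001], [0.0, -1.0, -0.0]]
wrist_force: [-0.2, -0.5, 0.0]
width: -0.0001
```

Request:
{"method": "carry_out", "body": {
  "offset": [
    [-6,0,0],
    [-5,0,0],
    [-3,0,0],
    [0,0,0],
    [0,0,0]
  ],
  "angular": [
    [0,0,0],
    [0,0,0],
    [0,0,0],
    [0,0,0],
    [0,0,0]
  ],
  "jaw": [0,0,0,0,0]
}}

```text
t: 9.07
eef_pos: [0.5995, 0.2806, 0.0474]
ee_rot: [[0.001, -0.001, -1.0], [1.0, -0.0, 0.001], [-0.0, -1.0, 0.001]]
wrist_force: [0.4, 0.4, 0.1]
width: -0.0002
```

Request:
{"method": "carry_out", "body": {
  "offset": [
    [3,0,10],
    [0,0,50],
    [0,0,50],
    [-60,0,0],
    [-61,0,0]
  ],
  "angular": [
    [0,0,0],
    [0,0,0],
    [0,0,0],
    [0,0,0],
    [0,0,0]
  ],
  "jaw": [0,0,0,0.5,1]
}}

```text
t: 9.7
eef_pos: [0.4817, 0.2808, 0.1595]
ee_rot: [[0.002, 0.003, -1.0], [1.0, 0.002, 0.002], [0.002, -1.0, -0.003]]
wrist_force: [-0.4, 0.2, 0.4]
width: 0.0356
```

Request:
{"method": "carry_out", "body": {
  "offset": [
    [0,0,0],
    [0,0,0],
    [0,0,0],
    [0,0,0],
    [0,0,0]
  ],
  "angular": [
    [0,0,0],
    [0,0,0],
    [0,0,0],
    [0,0,0],
    [0,0,0]
  ],
  "jaw": [1,1,1,1,1]
}}

```text
t: 10.32
eef_pos: [0.4824, 0.2805, 0.1575]
ee_rot: [[0.001, -0.0, -1.0], [1.0, 0.0, 0.001], [0.0, -1.0, 0.0]]
wrist_force: [-0.0, 0.2, -0.6]
width: 0.0853
```

```bash
python3 - <<'E'
from h import *
f,s=shot("wrist","w7"); print(s['eef_pos'],s['width'])
E
```

```text
[0.48243893 0.28053267 0.15753089] 0.0853329397392492
```

View pics/w7.png

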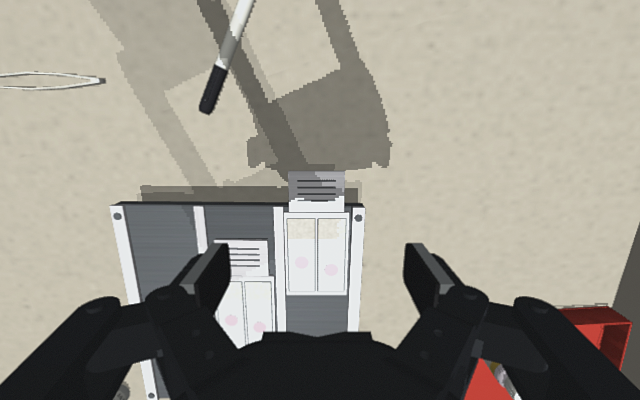

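```bash
python3 - <<'E'
from h import *
f,s=shot("wrist","w8",(250,150,400,310),4.5)
print(onz(f,[(289,171),(343,171),(289,212),(350,212),(275,205),(285,294),(347,294)],.05,s).round(4))
E
```

```text
[[0.4641 0.256  0.05  ]
 [0.4641 0.3029 0.05  ]
 [0.5019 0.2549 0.05  ]
 [0.502  0.3102 0.05  ]
 [0.4952 0.2425 0.05  ]
 [0.5877 0.2487 0.05  ]
 [0.5879 0.3098 0.05  ]]
```

View pics/w8.png

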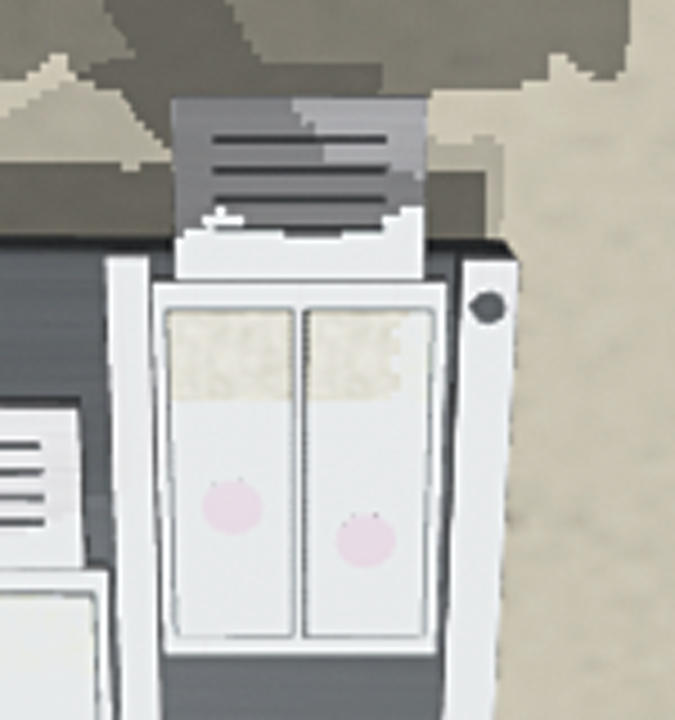

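Request:
{"method": "carry_out", "body": {
  "offset": [
    [-4,0,-40],
    [0,0,-40],
    [0,0,-35],
    [0,0,-16],
    [0,0,0]
  ],
  "angular": [
    [0,0,0],
    [0,0,0],
    [0,0,0],
    [0,0,0],
    [0,0,0]
  ],
  "jaw": [1,1,1,1,1]
}}

```text
t: 11.05
eef_pos: [0.4771, 0.2803, 0.0256]
ee_rot: [[0.001, -0.002, -1.0], [1.0, -0.001, 0.001], [-0.001, -1.0, 0.002]]
wrist_force: [0.6, -0.4, 0.5]
width: 0.0854
```

Request:
{"method": "carry_out", "body": {
  "offset": [
    [0,0,0],
    [0,0,0],
    [0,0,0],
    [0,0,0],
    [0,0,0]
  ],
  "angular": [
    [0,0,0],
    [0,0,0],
    [0,0,0],
    [0,0,0],
    [0,0,0]
  ],
  "jaw": [0.8,0.7,0.6,0.5,0.5],
  "squeeze": 60
}}

```text
t: 11.68
eef_pos: [0.4783, 0.2808, 0.0279]
ee_rot: [[0.001, 0.002, -1.0], [1.0, 0.001, 0.001], [0.001, -1.0, -0.002]]
wrist_force: [-1.4, -0.3, 5.8]
width: 0.0482
```

```bash
python3 - <<'E'
from h import *
f,s=shot("scene","sc5",(200,120,400,270),4);print(s['eef_pos'],s['width'],s['wrist_force'])
f,s=shot("side","sd5",(280,130,440,230),5)
E
```

```text
[0.47830473 0.28081831 0.02792396] 0.04817056368305179 [-1.44599471 -0.28846876  5.84167966]
```

View pics/sc5.png

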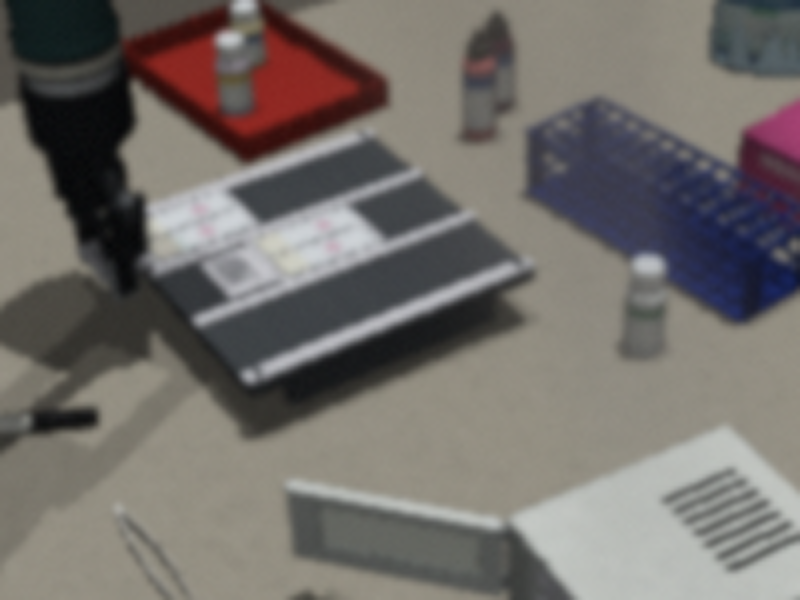

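View pics/sd5.png

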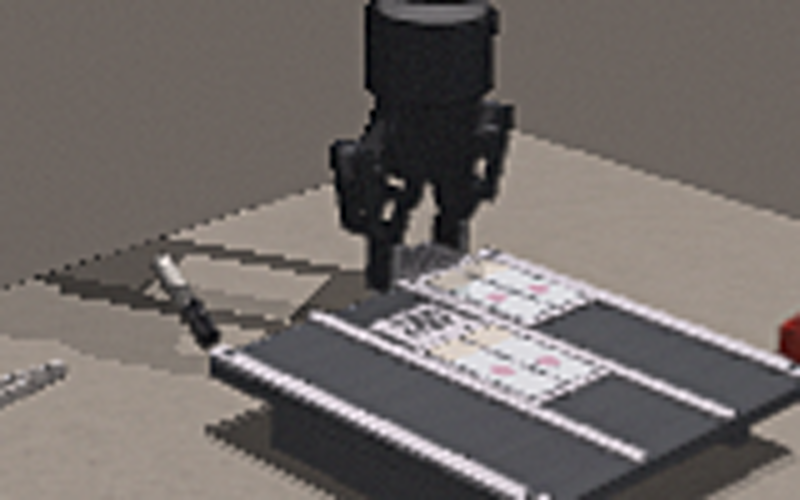

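Request:
{"method": "carry_out", "body": {
  "offset": [
    [0,0,0],
    [0,0,5],
    [0,0,10],
    [0,0,15],
    [0,0,20]
  ],
  "angular": [
    [0,0,0],
    [0,0,0],
    [0,0,0],
    [0,0,0],
    [0,0,0]
  ],
  "jaw": [0.4,0.4,0.4,0.4,0.4],
  "squeeze": 80
}}

```text
t: 12.4
eef_pos: [0.4774, 0.2805, 0.0773]
ee_rot: [[0.001, -0.001, -1.0], [1.0, -0.0, 0.001], [-0.0, -1.0, 0.001]]
wrist_force: [-0.1, 0.5, -0.7]
width: 0.0474
```

Request:
{"method": "carry_out", "body": {
  "offset": [
    [0,0,20],
    [0,0,20],
    [0,0,20],
    [0,0,0],
    [0,0,0]
  ],
  "angular": [
    [0,0,0],
    [0,0,0],
    [0,0,0],
    [0,0,0],
    [0,0,0]
  ],
  "jaw": [0.4,0.4,0.4,0.4,0.4]
}}

```text
t: 13.02
eef_pos: [0.4773, 0.2804, 0.1362]
ee_rot: [[0.001, -0.001, -1.0], [1.0, -0.0, 0.001], [-0.0, -1.0, 0.001]]
wrist_force: [-0.2, 0.0, -1.1]
width: 0.0478
```

```bash
python3 - <<'E'
from h import *
f,s=shot("wrist","w9");print(s['eef_pos'],s['width'],s['wrist_force'],s['moment'])
f,s=shot("side","sd6",(280,110,440,230),5)
E
```

```text
[0.47730903 0.28043679 0.13616817] 0.04776736993503086 [-0.23757588  0.04298106 -1.08896075] [-0.03081736  0.10957977  0.00176747]
```

View pics/w9.png

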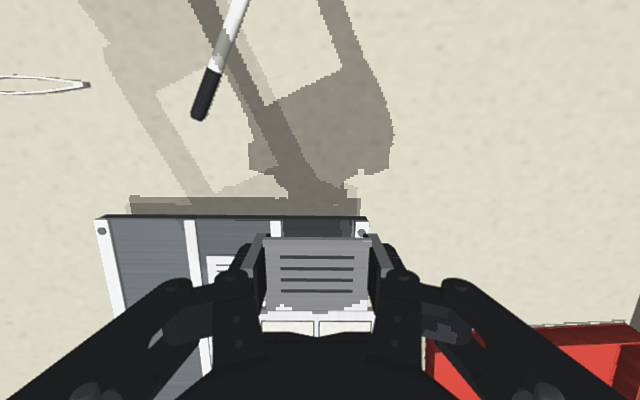

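View pics/sd6.png

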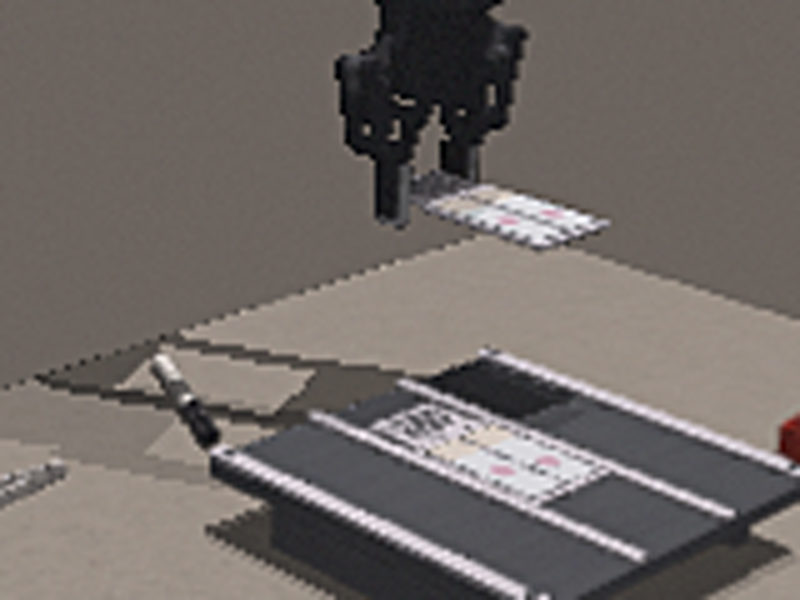

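```bash
python3 - <<'E'
from h import *
f=env.grab_frame('side');s=env.observe()
fw=env.grab_frame('wrist')
for dz in(0,-.005,-.01):print(dz,((proj(f,[(.588,.2505,.158+dz),(.588,.3105,.158+dz)])-[280,110])*5).round())
print(proj(fw,[(.463,.2555,.158),(.463,.3055,.158),(.501,.2505,.158),(.501,.3105,.158)],s).round(1))
shot('wrist','w10',(220,200,420,340),4)
E
```

```text
0 [[540. 238.]
 [609. 215.]]
-0.005 [[539. 247.]
 [608. 224.]]
-0.01 [[539. 256.]
 [607. 232.]]
[[262.9 240.9]
 [375.  240.8]
 [256.5 313.2]
 [381.2 313.1]]
```

View pics/w10.png

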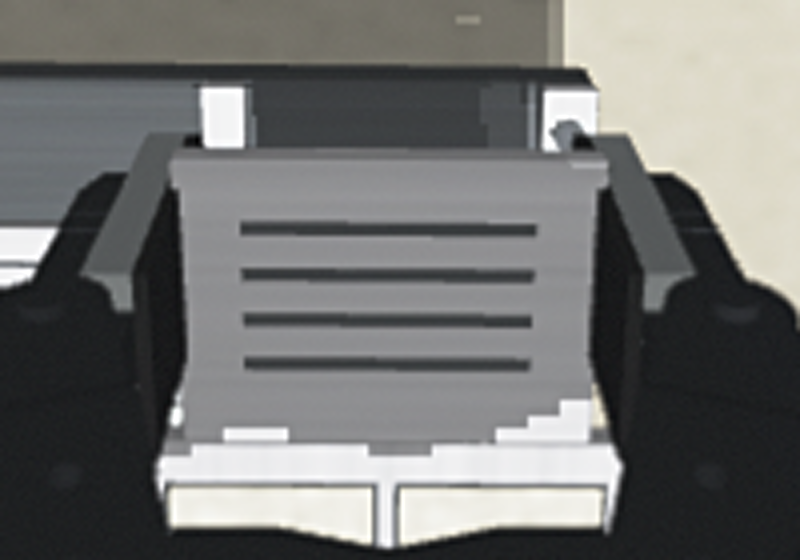

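Request:
{"method": "carry_out", "body": {
  "offset": [
    [0,0,40],
    [3,-40,40],
    [5,-50,24],
    [5,-55,0],
    [5,-55,0]
  ],
  "angular": [
    [0,0,0],
    [0,0,0],
    [0,0,0],
    [0,0,0],
    [0,0,0]
  ],
  "jaw": [0.4,0.4,0.4,0.4,0.4]
}}

```text
t: 13.9
eef_pos: [0.4957, 0.0791, 0.2409]
ee_rot: [[0.0, 0.001, -1.0], [1.0, 0.0, 0.0], [0.0, -1.0, -0.001]]
wrist_force: [1.6, -0.2, -1.5]
width: 0.0473
```

Request:
{"method": "carry_out", "body": {
  "offset": [
    [5,-57,0],
    [0,-57,0],
    [0,-57,0],
    [0,-57,0],
    [0,-50,0]
  ],
  "angular": [
    [0,0,0],
    [0,0,0],
    [0,0,-0.04],
    [0,0,-0.04],
    [0,0,0]
  ],
  "jaw": [0.4,0.4,0.4,0.4,0.4]
}}

```text
t: 14.52
eef_pos: [0.5002, -0.1995, 0.2401]
ee_rot: [[0.082, -0.0, -0.997], [0.997, 0.0, 0.082], [0.0, -1.0, 0.0]]
wrist_force: [0.3, 0.8, -1.0]
width: 0.0475
```

Request:
{"method": "carry_out", "body": {
  "offset": [
    [0,-10,0],
    [0,0,0],
    [0,0,0],
    [0,0,0],
    [0,0,0]
  ],
  "angular": [
    [0,0,0],
    [0,0,0],
    [0,0,0],
    [0,0,0],
    [0,0,0]
  ],
  "jaw": [0.4,0.4,0.4,0.4,0.4]
}}

```text
t: 15.15
eef_pos: [0.5008, -0.2065, 0.2408]
ee_rot: [[0.079, 0.0, -0.997], [0.997, -0.0, 0.079], [0.0, -1.0, -0.0]]
wrist_force: [-0.1, -0.1, -0.3]
width: 0.0475
```

```bash
python3 - <<'E'
from h import *
f,s=shot("wrist","w11");print(s['eef_pos'],s['ee_rot'],s['width'])
shot("wrist","w12",(220,120,440,250),3.6)
E
```

```text
[ 0.50083779 -0.20645708  0.24082094] [[ 7.91258488e-02  3.53619119e-04 -9.96864572e-01]
 [ 9.96864635e-01 -9.20633345e-06  7.91258505e-02]
 [ 1.88029459e-05 -9.99999937e-01 -3.53238852e-04]] 0.04751208963413587
```

View pics/w11.png

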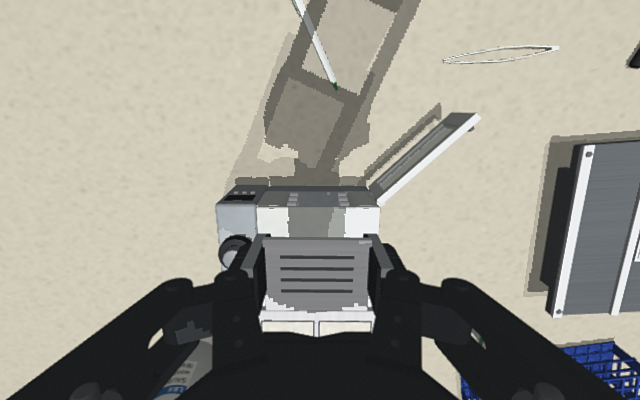

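View pics/w12.png

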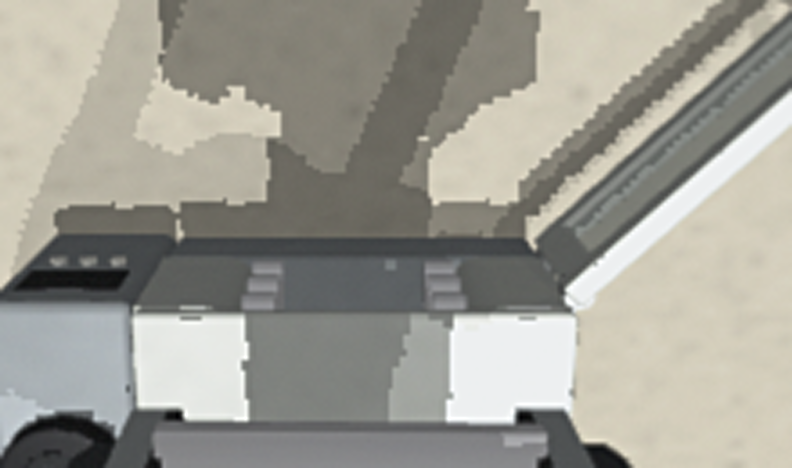

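```bash
python3 - <<'E'
from h import *
f=env.grab_frame('wrist');s=env.observe()
Q=lambda L:np.array(L)/3.6+[220,120]
r=onz(f,Q([(133,308),(577,312)]),.096,s);print('roof',r.round(4)); d=r[1]-r[0];print(np.linalg.norm(d),np.arctan2(-d[0],d[1]),r.mean(0))
l=onz(f,Q([(243,299),(275,299),(429,301),(466,301)]),.080,s);print(l.round(4));print(l.mean(0),l[3]-l[0])
l=onz(f,Q([(252,268),(284,268),(423,268),(456,268)]),.044,s);print(l.round(4));print(l.mean(0),l[3]-l[0])
l=onz(f,Q([(177,240),(525,240)]),.038,s);print(l.round(4),l.mean(0))
# expected positions for dryer pose
import fit
for p in([.6058,-.2141,-.082],[.6062,-.2125,-.085]):
    L=[(-.075,-.065,.096),(-.075,.065,.096),(-.075,-.032,.08),(-.075,-.024,.08),(-.075,.024,.08),(-.075,.032,.08)]
    print(((proj(f,fit.W(p,L),s)-[220,120])*3.6).round(1).tolist())
E
```

```text
roof [[ 0.5219 -0.271   0.096 ]
 [ 0.5334 -0.144   0.096 ]]
0.1275068922068689 -0.09024710321075675 [ 0.52762042 -0.20746345  0.096     ]
[[ 0.5269 -0.2413  0.08  ]
 [ 0.5276 -0.2316  0.08  ]
 [ 0.532  -0.1853  0.08  ]
 [ 0.5329 -0.1741  0.08  ]]
[ 0.52985709 -0.20807625  0.08      ] [0.00607398 0.06718552 0.        ]
[[ 0.5278 -0.2417  0.044 ]
 [ 0.5286 -0.231   0.044 ]
 [ 0.5324 -0.1846  0.044 ]
 [ 0.5333 -0.1735  0.044 ]]
[ 0.53050398 -0.20771215  0.044     ] [0.00551371 0.0682059  0.        ]
[[ 0.5176 -0.2667  0.038 ]
 [ 0.5271 -0.1492  0.038 ]] [ 0.52235174 -0.20794706  0.038     ]
[[128.7, 321.1], [580.0, 321.6], [248.3, 303.6], [274.7, 303.6], [433.2, 303.8], [459.6, 303.8]]
[[135.1, 321.4], [586.3, 323.2], [254.4, 304.1], [280.9, 304.2], [439.3, 304.9], [465.7, 305.0]]
```

Request:
{"method": "carry_out", "body": {
  "offset": [
    [-50,5,0],
    [-46,4,0],
    [0,0,-50],
    [0,0,-50],
    [0,0,-50]
  ],
  "angular": [
    [0,0,-0.005],
    [0,0,0],
    [0,0,0],
    [0,0,0],
    [0,0,0]
  ],
  "jaw": [0.4,0.4,0.4,0.4,0.4]
}}

```text
t: 16.02
eef_pos: [0.4047, -0.1986, 0.0897]
ee_rot: [[0.086, 0.002, -0.996], [0.996, -0.001, 0.086], [-0.001, -1.0, -0.002]]
wrist_force: [0.4, -0.2, -0.6]
width: 0.0477
```

Request:
{"method": "carry_out", "body": {
  "offset": [
    [0,0,-24],
    [0,0,0],
    [0,0,0],
    [0,0,0],
    [0,0,0]
  ],
  "angular": [
    [0,0,0],
    [0,0,0],
    [0,0,0],
    [0,0,0],
    [0,0,0]
  ],
  "jaw": [0.4,0.4,0.4,0.4,0.4]
}}

```text
t: 16.65
eef_pos: [0.4055, -0.1989, 0.068]
ee_rot: [[0.086, 0.002, -0.996], [0.996, -0.001, 0.086], [-0.001, -1.0, -0.002]]
wrist_force: [-0.3, 0.0, -1.1]
width: 0.0474
```

```bash
python3 - <<'E'
from h import *
f,s=shot("scene","sc7",(230,200,430,350),4);print(s['eef_pos'],s['ee_rot'],s['width'])
p=s['eef_pos'];a=np.array([.9964,-.0849,0]);b=np.array([.0849,.9964,0])
P=[p+a*(-.0143)+b*.025+[0,0,.022],p+a*(-.0143)-b*.025+[0,0,.022],p+a*.1107+b*.03+[0,0,.022],p+a*.1107-b*.03+[0,0,.022]]
print(((proj(f,P)-[230,200])*4).round(), ((proj(f,np.array(P)-[0,0,.005])-[230,200])*4).round())
E
```

```text
[ 0.40545301 -0.19893659  0.06797252] [[ 0.0857197   0.00225069 -0.99631675]
 [ 0.99631859 -0.00138436  0.08571673]
 [-0.00118634 -0.99999651 -0.00236107]] 0.04743861183378403
[[190. 356.]
 [235. 426.]
 [399. 257.]
 [460. 332.]] [[191. 362.]
 [235. 432.]
 [399. 264.]
 [460. 338.]]
```

View pics/sc7.png

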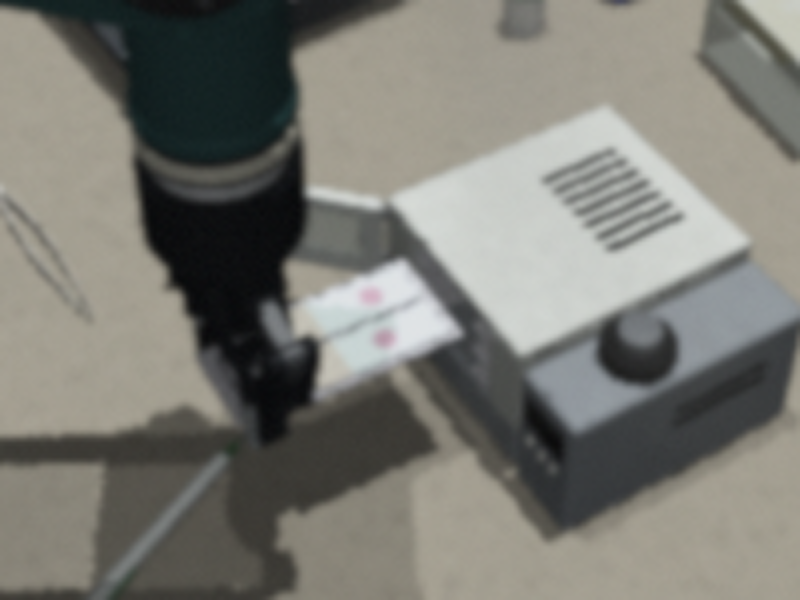

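Request:
{"method": "carry_out", "body": {
  "offset": [
    [0,1,-3],
    [8,-0.7,0],
    [8,-0.7,0],
    [8,-0.7,0],
    [8,-0.7,0]
  ],
  "angular": [
    [0,0,0],
    [0,0,0],
    [0,0,0],
    [0,0,0],
    [0,0,0]
  ],
  "jaw": [0.4,0.4,0.4,0.4,0.4]
}}

```text
t: 17.32
eef_pos: [0.4374, -0.2003, 0.0636]
ee_rot: [[0.086, 0.0, -0.996], [0.996, 0.0, 0.086], [0.0, -1.0, -0.0]]
wrist_force: [0.9, -1.3, -1.3]
width: 0.0477
```

```bash
python3 - <<'E'
from h import *
f,s=shot("scene","sc8",(290,220,410,310),6);print(s['eef_pos'],s['width'],s['wrist_force'],s['moment'])
E
```

```text
[ 0.43740558 -0.20029238  0.06358787] 0.047696465494968816 [ 0.9247621  -1.28013938 -1.31316948] [-0.00230468  0.08002138  0.04275208]
```

View pics/sc8.png

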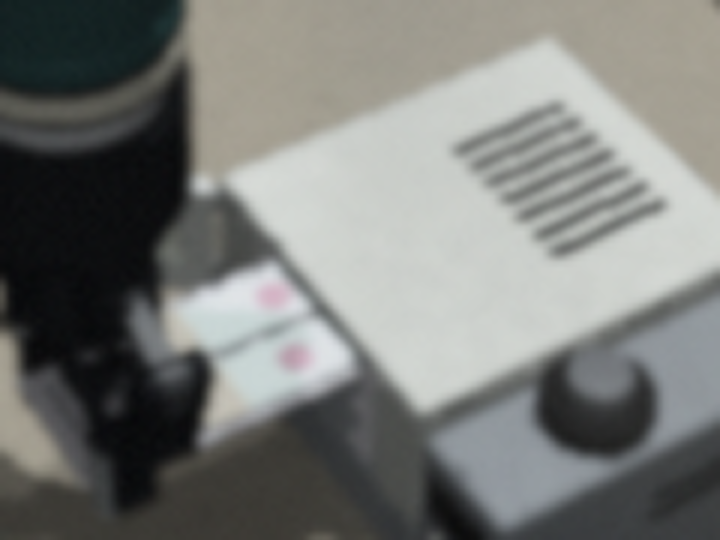

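Request:
{"method": "carry_out", "body": {
  "offset": [
    [8,-0.7,0],
    [8,-0.7,0],
    [8,-0.7,0],
    [8,-0.7,0],
    [8,-0.7,0]
  ],
  "angular": [
    [0,0,0],
    [0,0,0],
    [0,0,0],
    [0,0,0],
    [0,0,0]
  ],
  "jaw": [0.4,0.4,0.4,0.4,0.4]
}}

```text
t: 18.0
eef_pos: [0.4772, -0.2037, 0.0636]
ee_rot: [[0.086, -0.0, -0.996], [0.996, 0.0, 0.086], [0.0, -1.0, 0.0]]
wrist_force: [-0.5, 1.0, -1.2]
width: 0.0472
```

Request:
{"method": "carry_out", "body": {
  "offset": [
    [8,-0.7,0],
    [8,-0.7,0],
    [8,-0.7,0],
    [8,-0.7,0],
    [3,-0.2,0]
  ],
  "angular": [
    [0,0,0],
    [0,0,0],
    [0,0,0],
    [0,0,0],
    [0,0,0]
  ],
  "jaw": [0.4,0.4,0.4,0.4,0.4]
}}

```text
t: 18.62
eef_pos: [0.5121, -0.2066, 0.0635]
ee_rot: [[0.085, -0.0, -0.996], [0.996, 0.0, 0.085], [0.0, -1.0, 0.0]]
wrist_force: [-0.9, 0.9, -0.3]
width: 0.0477
```

```bash
python3 - <<'E'
from h import *
f,s=shot("scene","sc9",(290,220,410,310),6);print(s['eef_pos'],s['width'],s['wrist_force'],s['moment'])
f,s=shot("wrist","w13",(220,120,440,300),3.6)
E
```

```text
[ 0.51208334 -0.20664358  0.06349193] 0.04770654177011013 [-0.85849196  0.9366812  -0.3152312 ] [0.12655455 0.1168971  0.08475107]
```

View pics/sc9.png

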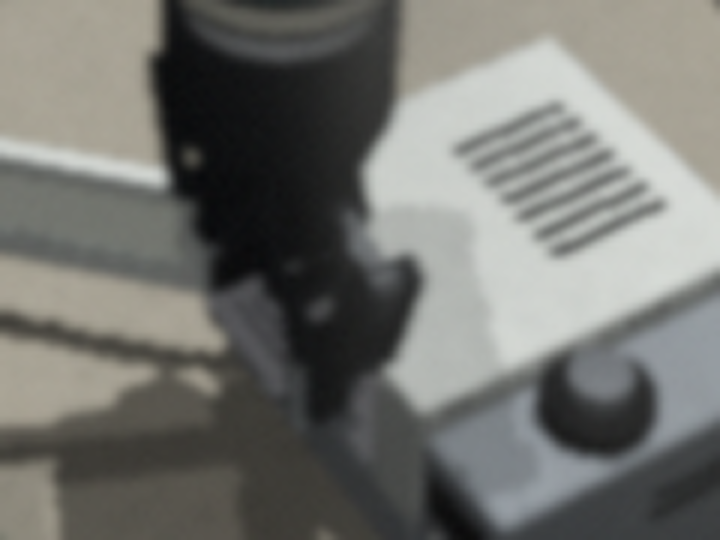

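View pics/w13.png

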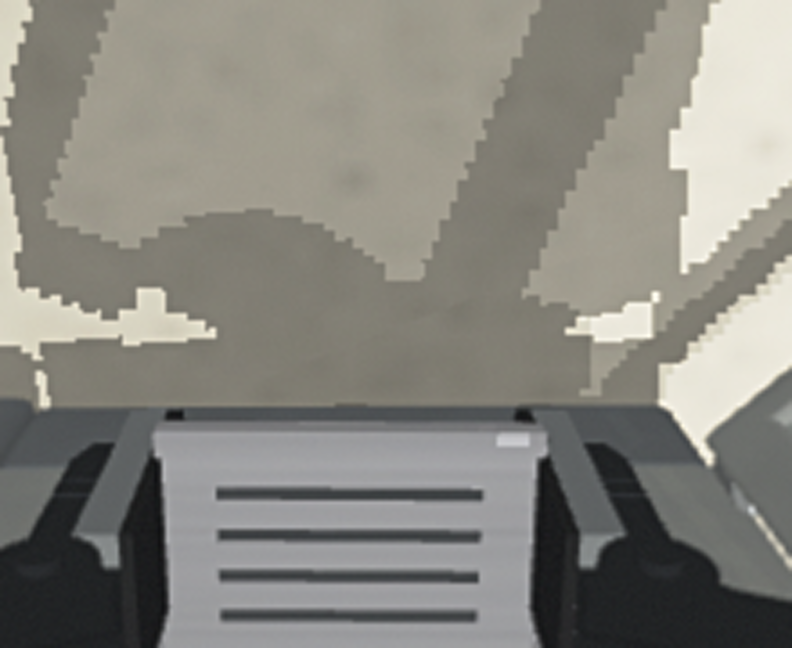

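Request:
{"method": "carry_out", "body": {
  "offset": [
    [0,0,0],
    [0,0,0],
    [0,0,0],
    [0,0,0],
    [0,0,0]
  ],
  "angular": [
    [0,0,0],
    [0,0,0],
    [0,0,0],
    [0,0,0],
    [0,0,0]
  ],
  "jaw": [0.6,0.65,0.7,0.78,0.78]
}}

```text
t: 19.35
eef_pos: [0.5116, -0.2068, 0.0637]
ee_rot: [[0.086, 0.0, -0.996], [0.996, -0.0, 0.086], [-0.0, -1.0, -0.0]]
wrist_force: [0.1, -0.1, -0.9]
width: 0.0665
```

Request:
{"method": "carry_out", "body": {
  "offset": [
    [-15,1.3,0],
    [-25,2,0],
    [-25,2,0],
    [0,0,0],
    [0,0,0]
  ],
  "angular": [
    [0,0,0],
    [0,0,0],
    [0,0,0],
    [0,0,0],
    [0,0,0]
  ],
  "jaw": [0.78,0.78,0.78,0,0]
}}

```text
t: 19.98
eef_pos: [0.4469, -0.2016, 0.0639]
ee_rot: [[0.086, 0.001, -0.996], [0.996, -0.0, 0.086], [-0.0, -1.0, -0.001]]
wrist_force: [-0.3, 0.4, 0.7]
width: 0.0307
```

Request:
{"method": "carry_out", "body": {
  "offset": [
    [0,0,8],
    [0,0,0],
    [0,0,0],
    [0,0,0],
    [0,0,0]
  ],
  "angular": [
    [0,0,0],
    [0,0,0],
    [0,0,0],
    [0,0,0],
    [0,0,0]
  ],
  "jaw": [0,0,0,0,0]
}}

```text
t: 20.6
eef_pos: [0.4466, -0.2013, 0.0714]
ee_rot: [[0.086, -0.0, -0.996], [0.996, 0.0, 0.086], [0.0, -1.0, 0.0]]
wrist_force: [0.0, -0.2, 0.0]
width: -0.0001
```

```bash
python3 - <<'E'
from h import *
f,s=shot("scene","sc10",(290,220,410,310),6);print(s['eef_pos'],s['width'],s['wrist_force'],s['moment'])
f,s=shot("wrist","w14")
E
```

```text
[ 0.44657808 -0.20134733  0.07139648] -5.1641928211159596e-05 [ 0.04417109 -0.24465474  0.03109177] [ 0.05221819  0.05952579 -0.03274035]
```

View pics/sc10.png

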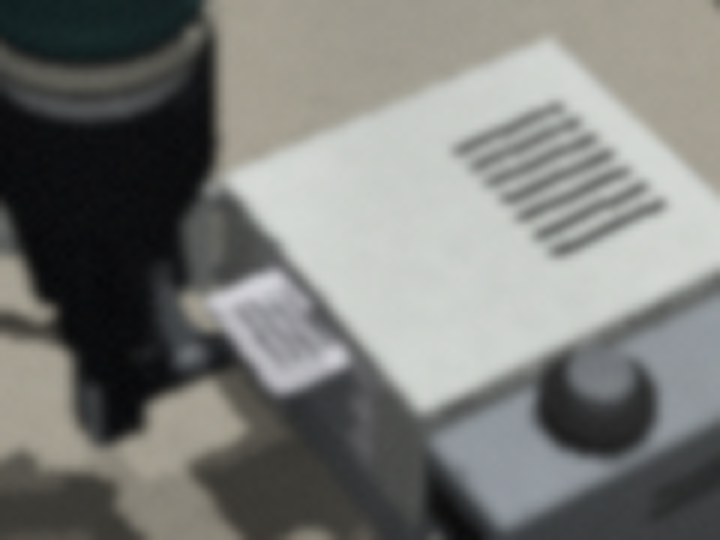

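View pics/w14.png

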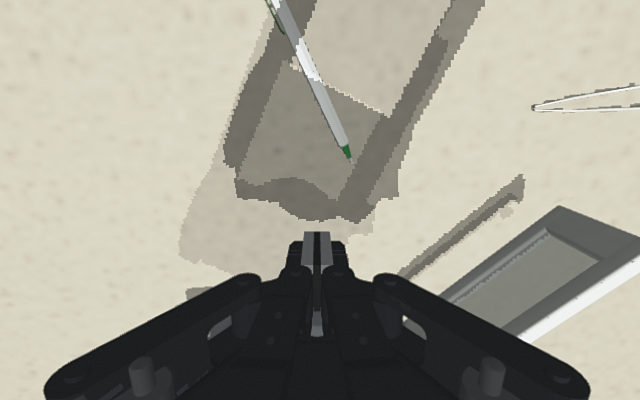

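Request:
{"method": "carry_out", "body": {
  "offset": [
    [16,-1.4,0],
    [16,-1.4,0],
    [8,-0.7,0],
    [8,-0.7,0],
    [8,-0.7,0]
  ],
  "angular": [
    [0,0,0],
    [0,0,0],
    [0,0,0],
    [0,0,0],
    [0,0,0]
  ],
  "jaw": [0,0,0,0,0]
}}

```text
t: 21.32
eef_pos: [0.503, -0.2063, 0.0714]
ee_rot: [[0.086, -0.001, -0.996], [0.996, 0.0, 0.086], [0.0, -1.0, 0.001]]
wrist_force: [-0.4, 0.9, -0.3]
width: 0.0
```

Request:
{"method": "carry_out", "body": {
  "offset": [
    [5,-0.4,0],
    [4,-0.3,0],
    [2,-0.2,0],
    [0,0,0],
    [0,0,0]
  ],
  "angular": [
    [0,0,0],
    [0,0,0],
    [0,0,0],
    [0,0,0],
    [0,0,0]
  ],
  "jaw": [0,0,0,0,0]
}}

```text
t: 21.95
eef_pos: [0.5137, -0.2073, 0.0718]
ee_rot: [[0.086, 0.0, -0.996], [0.996, -0.0, 0.086], [-0.0, -1.0, -0.001]]
wrist_force: [-0.2, 0.3, 0.8]
width: -0.0001
```

```bash
python3 - <<'E'
from h import *
f,s=shot("scene","sc11",(290,220,410,310),6);print(s['eef_pos'],s['width'],s['wrist_force'],s['moment'])
E
```

```text
[ 0.51371652 -0.2072832   0.07178611] -0.0001269006079059929 [-0.19495532  0.28995775  0.79738727] [-0.01209842 -0.00033503 -0.02157817]
```

View pics/sc11.png

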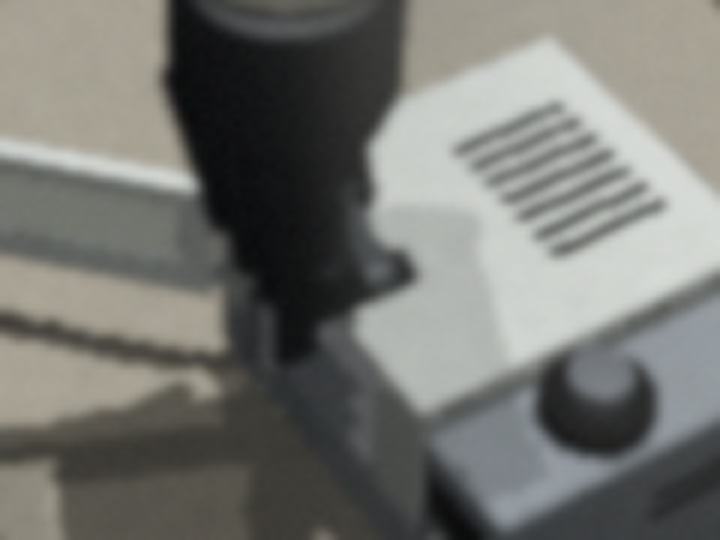

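Now creep to the stop, watching the force.

Request:
{"method": "carry_out", "body": {
  "offset": [
    [1,0,0],
    [1,0,0],
    [1,0,0],
    [1,0,0],
    [0,0,0]
  ],
  "angular": [
    [0,0,0],
    [0,0,0],
    [0,0,0],
    [0,0,0],
    [0,0,0]
  ],
  "jaw": [0,0,0,0,0]
}}

```text
t: 22.62
eef_pos: [0.5172, -0.2072, 0.0716]
ee_rot: [[0.086, -0.001, -0.996], [0.996, 0.0, 0.086], [0.0, -1.0, 0.001]]
wrist_force: [-4.4, 0.3, 2.1]
width: 0.0001
```

Request:
{"method": "carry_out", "body": {
  "offset": [
    [0.5,0,0],
    [0.5,0,0],
    [0.5,0,0],
    [0,0,0],
    [0,0,0]
  ],
  "angular": [
    [0,0,0],
    [0,0,0],
    [0,0,0],
    [0,0,0],
    [0,0,0]
  ],
  "jaw": [0,0,0,0,0]
}}

```text
t: 23.25
eef_pos: [0.5172, -0.2072, 0.0716]
ee_rot: [[0.086, -0.005, -0.996], [0.996, 0.0, 0.086], [-0.0, -1.0, 0.005]]
wrist_force: [-9.1, -0.8, 5.2]
width: -0.0001
```

Request:
{"method": "carry_out", "body": {
  "offset": [
    [-5,0.4,0],
    [-40,3,0],
    [-40,3,0],
    [0,0,60],
    [0,0,60]
  ],
  "angular": [
    [0,0,0],
    [0,0,0],
    [0,0,0],
    [0,0,0],
    [0,0,0]
  ],
  "jaw": [0,0,0,0,0]
}}

```text
t: 23.88
eef_pos: [0.4325, -0.1997, 0.1902]
ee_rot: [[0.086, -0.003, -0.996], [0.996, 0.003, 0.086], [0.003, -1.0, 0.003]]
wrist_force: [1.8, -0.3, 0.5]
width: -0.0003
```

Request:
{"method": "carry_out", "body": {
  "offset": [
    [50,0,50],
    [22,0,0],
    [0,0,0],
    [0,0,0],
    [0,0,0]
  ],
  "angular": [
    [0,0,0],
    [0,0,0],
    [0,0,0],
    [0,0,0],
    [0,0,0]
  ],
  "jaw": [0,0,0,0,0]
}}

```text
t: 24.5
eef_pos: [0.4995, -0.2007, 0.235]
ee_rot: [[0.086, -0.001, -0.996], [0.996, 0.001, 0.086], [0.001, -1.0, 0.001]]
wrist_force: [-0.3, -0.6, 0.3]
width: 0.0
```

```bash
python3 - <<'E'
from h import *
f,s=shot("wrist","w15",(220,120,440,250),3.6);print(s['eef_pos'])
f,s=shot("scene","sc12",(200,120,440,300),3)
E
```

```text
[ 0.49946776 -0.20067922  0.23502933]
```

View pics/w15.png

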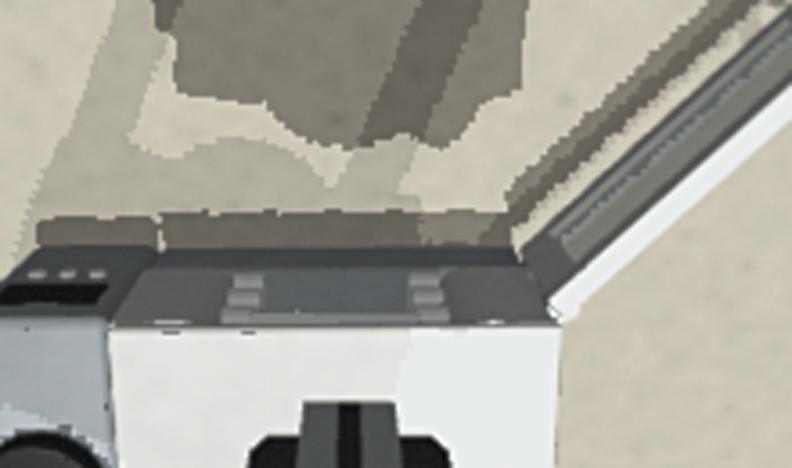

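View pics/sc12.png

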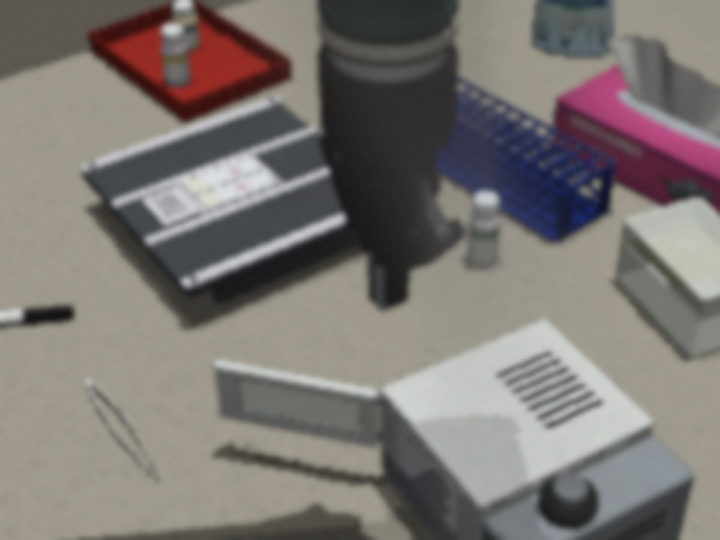

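Request:
{"method": "carry_out", "body": {
  "offset": [
    [20,52,0],
    [23,52,0],
    [23,52,0],
    [23,52,0],
    [23,52,0]
  ],
  "angular": [
    [0,0,0.04],
    [0,0,0.04],
    [0,0,0],
    [0,0,0],
    [0,0,0]
  ],
  "jaw": [0,0,0,0,0]
}}

```text
t: 25.22
eef_pos: [0.6126, 0.0606, 0.2359]
ee_rot: [[0.006, 0.0, -1.0], [1.0, -0.0, 0.006], [-0.0, -1.0, -0.0]]
wrist_force: [-0.3, -0.8, 0.0]
width: -0.0004
```

Request:
{"method": "carry_out", "body": {
  "offset": [
    [25,52,0],
    [25,52,0],
    [23,45,0],
    [0,0,-30],
    [0,0,-30]
  ],
  "angular": [
    [0,0,0],
    [0,0,0],
    [0,0,0],
    [0,0,0],
    [0,0,0]
  ],
  "jaw": [0,0,0,0,0]
}}

```text
t: 25.85
eef_pos: [0.6855, 0.209, 0.1748]
ee_rot: [[0.005, 0.0, -1.0], [1.0, 0.0, 0.005], [0.0, -1.0, -0.0]]
wrist_force: [0.7, -0.5, 0.5]
width: 0.0001
```

Request:
{"method": "carry_out", "body": {
  "offset": [
    [0,0,-50],
    [0,0,-50],
    [0,0,0],
    [0,0,0],
    [0,0,0]
  ],
  "angular": [
    [0,0,0],
    [0,0,0],
    [0,0,0],
    [0,0,0],
    [0,0,0]
  ],
  "jaw": [0,0,0,0,0]
}}

```text
t: 26.48
eef_pos: [0.6875, 0.2086, 0.0802]
ee_rot: [[0.006, 0.007, -1.0], [1.0, 0.002, 0.006], [0.002, -1.0, -0.007]]
wrist_force: [0.0, 0.0, 0.6]
width: -0.0
```

```bash
python3 - <<'E'
from h import *
f,s=shot("wrist","w16");print(s['eef_pos'],s['ee_rot'])
E
```

```text
[0.68746531 0.20856221 0.08015514] [[ 0.00588444  0.00674176 -0.99995996]
 [ 0.99998139  0.00156973  0.00589515]
 [ 0.00160941 -0.99997604 -0.0067324 ]]
```

View pics/w16.png

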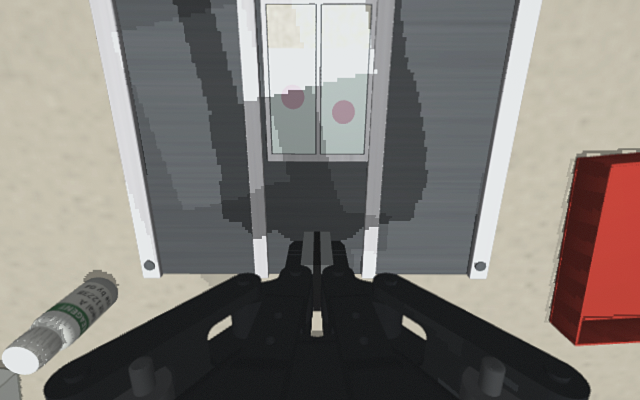

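Request:
{"method": "carry_out", "body": {
  "offset": [
    [0,0,-15],
    [0,0,-9],
    [0,0,0],
    [0,0,0],
    [0,0,0]
  ],
  "angular": [
    [0,0,0],
    [0,0,0],
    [0,0,0],
    [0,0,0],
    [0,0,0]
  ],
  "jaw": [0,0,0,0,0]
}}

```text
t: 27.15
eef_pos: [0.6857, 0.2082, 0.0523]
ee_rot: [[0.006, 0.001, -1.0], [1.0, 0.0, 0.006], [0.0, -1.0, -0.001]]
wrist_force: [-1.0, -0.2, 0.5]
width: -0.0001
```

Request:
{"method": "carry_out", "body": {
  "offset": [
    [0,0,-4.5],
    [0,0,0],
    [-7,0,0],
    [-7,0,0],
    [-7,0,0]
  ],
  "angular": [
    [0,0,0],
    [0,0,0],
    [0,0,0],
    [0,0,0],
    [0,0,0]
  ],
  "jaw": [0,0,0,0,0]
}}

```text
t: 27.78
eef_pos: [0.6637, 0.2082, 0.0474]
ee_rot: [[0.006, 0.0, -1.0], [1.0, 0.0, 0.006], [0.0, -1.0, -0.0]]
wrist_force: [0.8, -0.7, 0.4]
width: -0.0002
```

Request:
{"method": "carry_out", "body": {
  "offset": [
    [-8,0,0],
    [-8,0,0],
    [-8,0,0],
    [-8,0,0],
    [-8,0,0]
  ],
  "angular": [
    [0,0,0],
    [0,0,0],
    [0,0,0],
    [0,0,0],
    [0,0,0]
  ],
  "jaw": [0,0,0,0,0]
}}

```text
t: 28.4
eef_pos: [0.6239, 0.2082, 0.0475]
ee_rot: [[0.006, 0.0, -1.0], [1.0, 0.0, 0.006], [0.0, -1.0, -0.0]]
wrist_force: [1.0, 0.3, 0.4]
width: -0.0001
```

Request:
{"method": "carry_out", "body": {
  "offset": [
    [-8,0,0],
    [-7,0,0],
    [-6,0,0],
    [-4,0,0],
    [0,0,0]
  ],
  "angular": [
    [0,0,0],
    [0,0,0],
    [0,0,0],
    [0,0,0],
    [0,0,0]
  ],
  "jaw": [0,0,0,0,0]
}}

```text
t: 29.02
eef_pos: [0.5989, 0.2082, 0.0473]
ee_rot: [[0.006, -0.001, -1.0], [1.0, 0.0, 0.006], [0.0, -1.0, 0.001]]
wrist_force: [-0.7, -1.0, -0.3]
width: -0.0001
```

Request:
{"method": "carry_out", "body": {
  "offset": [
    [3,0,10],
    [0,0,50],
    [0,0,50],
    [-60,0,0],
    [-61,0,0]
  ],
  "angular": [
    [0,0,0],
    [0,0,0],
    [0,0,0],
    [0,0,0],
    [0,0,0]
  ],
  "jaw": [0,0,0,0.5,1]
}}

```text
t: 29.65
eef_pos: [0.4813, 0.2083, 0.159]
ee_rot: [[0.007, 0.002, -1.0], [1.0, 0.001, 0.007], [0.001, -1.0, -0.002]]
wrist_force: [-0.7, 0.6, 0.3]
width: 0.0356
```

Request:
{"method": "carry_out", "body": {
  "offset": [
    [0,0,0],
    [0,0,0],
    [0,0,0],
    [0,0,0],
    [0,0,0]
  ],
  "angular": [
    [0,0,0],
    [0,0,0],
    [0,0,0],
    [0,0,0],
    [0,0,0]
  ],
  "jaw": [1,1,1,1,1]
}}

```text
t: 30.28
eef_pos: [0.4821, 0.2081, 0.1572]
ee_rot: [[0.006, -0.0, -1.0], [1.0, 0.0, 0.006], [0.0, -1.0, 0.0]]
wrist_force: [0.0, -0.1, -0.0]
width: 0.0854
```

```bash
python3 - <<'E'
from h import *
f,s=shot("wrist","w17",(220,150,420,310),4); print(s['eef_pos'],s['width'])
E
```

```text
[0.48208522 0.20814822 0.15722008] 0.0854163445023456
```

View pics/w17.png

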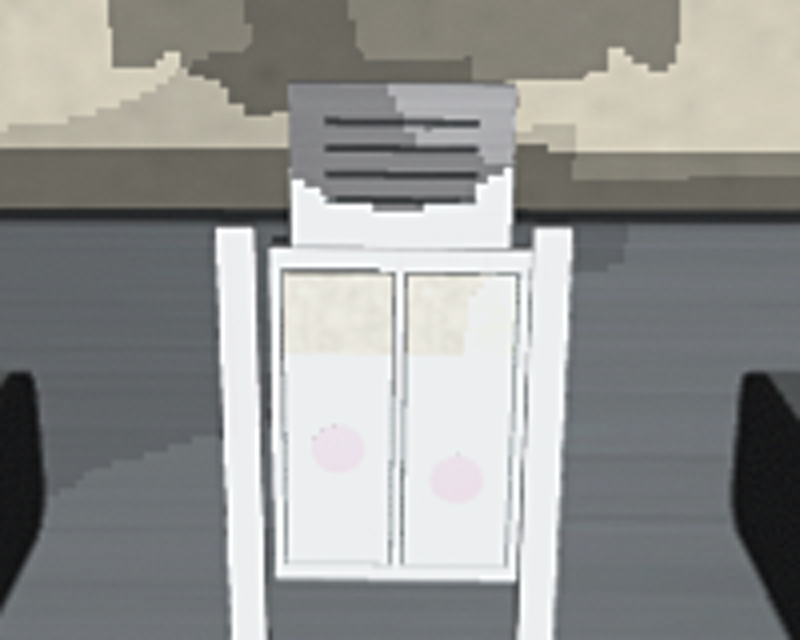

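```bash
python3 - <<'E'
from h import *
f=env.grab_frame('wrist');s=env.observe()
print(onz(f,np.array([(289,84),(516,84)])/4+[220,150],.05,s).round(4))
E
```

```text
[[0.4633 0.1865 0.05  ]
 [0.4636 0.2358 0.05  ]]
```

Request:
{"method": "carry_out", "body": {
  "offset": [
    [-4,0,-40],
    [0,0,-40],
    [0,0,-35],
    [0,0,-16],
    [0,0,0]
  ],
  "angular": [
    [0,0,0],
    [0,0,0],
    [0,0,0],
    [0,0,0],
    [0,0,0]
  ],
  "jaw": [1,1,1,1,1]
}}

```text
t: 31.0
eef_pos: [0.4767, 0.2079, 0.0254]
ee_rot: [[0.006, -0.002, -1.0], [1.0, -0.001, 0.006], [-0.001, -1.0, 0.002]]
wrist_force: [0.7, 0.9, 0.9]
width: 0.0856
```

Request:
{"method": "carry_out", "body": {
  "offset": [
    [0,0,0],
    [0,0,0],
    [0,0,0],
    [0,0,0],
    [0,0,0]
  ],
  "angular": [
    [0,0,0],
    [0,0,0],
    [0,0,0],
    [0,0,0],
    [0,0,0]
  ],
  "jaw": [0.8,0.7,0.6,0.5,0.5],
  "squeeze": 60
}}

```text
t: 31.62
eef_pos: [0.4781, 0.2086, 0.0277]
ee_rot: [[0.006, 0.002, -1.0], [1.0, 0.001, 0.006], [0.001, -1.0, -0.002]]
wrist_force: [-1.0, 0.3, 6.6]
width: 0.048
```

Request:
{"method": "carry_out", "body": {
  "offset": [
    [0,0,0],
    [0,0,5],
    [0,0,10],
    [0,0,15],
    [0,0,20]
  ],
  "angular": [
    [0,0,0],
    [0,0,0],
    [0,0,0],
    [0,0,0],
    [0,0,0]
  ],
  "jaw": [0.4,0.4,0.4,0.4,0.4],
  "squeeze": 80
}}

```text
t: 32.25
eef_pos: [0.4771, 0.208, 0.077]
ee_rot: [[0.006, -0.001, -1.0], [1.0, -0.0, 0.006], [-0.0, -1.0, 0.001]]
wrist_force: [0.3, 0.1, -1.3]
width: 0.0477
```

```bash
python3 - <<'E'
from h import *
f,s=shot("wrist","w18"); print(s['eef_pos'],s['width'])
shot("side","sd8",(280,110,440,230),5)
E
```

```text
[0.47706582 0.20803891 0.07700727] 0.04765723058605767
```

View pics/w18.png

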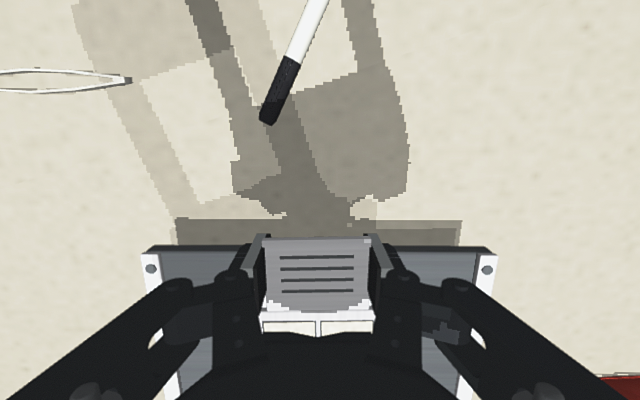

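View pics/sd8.png

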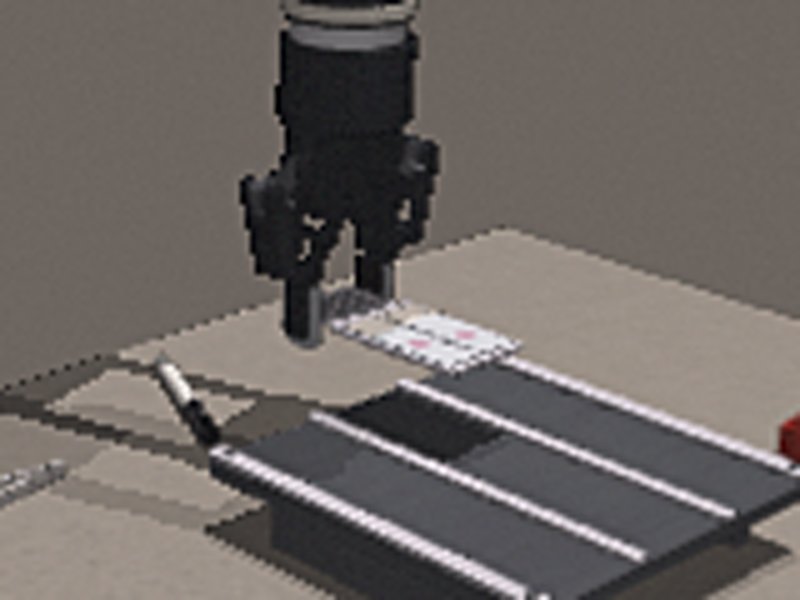

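Request:
{"method": "carry_out", "body": {
  "offset": [
    [0,0,45],
    [0,-20,45],
    [-10,-50,10],
    [-10,-52,0],
    [-10,-52,0]
  ],
  "angular": [
    [0,0,0],
    [0,0,0],
    [0,0,0],
    [0,0,-0.04],
    [0,0,-0.04]
  ],
  "jaw": [0.4,0.4,0.4,0.4,0.4]
}}

```text
t: 32.98
eef_pos: [0.4468, 0.0328, 0.1764]
ee_rot: [[0.086, 0.001, -0.996], [0.996, -0.0, 0.086], [-0.0, -1.0, -0.001]]
wrist_force: [0.8, -0.5, -1.1]
width: 0.0478
```

Request:
{"method": "carry_out", "body": {
  "offset": [
    [-10,-52,0],
    [-10,-52,0],
    [-10,-52,0],
    [-10,-52,0],
    [-2,-23,0]
  ],
  "angular": [
    [0,0,0],
    [0,0,0],
    [0,0,0],
    [0,0,0],
    [0,0,0]
  ],
  "jaw": [0.4,0.4,0.4,0.4,0.4]
}}

```text
t: 33.6
eef_pos: [0.4043, -0.1992, 0.176]
ee_rot: [[0.089, -0.001, -0.996], [0.996, -0.0, 0.089], [-0.0, -1.0, 0.001]]
wrist_force: [0.7, -0.5, -0.1]
width: 0.0477
```

Request:
{"method": "carry_out", "body": {
  "offset": [
    [0,0,-40],
    [0,0,-40],
    [0,0,-40],
    [0,0,0],
    [0,0,0]
  ],
  "angular": [
    [0,0,0],
    [0,0,0],
    [0,0,0],
    [0,0,0],
    [0,0,0]
  ],
  "jaw": [0.4,0.4,0.4,0.4,0.4]
}}

```text
t: 34.22
eef_pos: [0.4061, -0.1973, 0.0577]
ee_rot: [[0.086, 0.002, -0.996], [0.996, -0.001, 0.086], [-0.001, -1.0, -0.002]]
wrist_force: [0.7, -0.1, 0.1]
width: 0.0475
```

Request:
{"method": "carry_out", "body": {
  "offset": [
    [0,0,-7],
    [0,0,-4],
    [0,0,0],
    [0,0,0],
    [0,0,0]
  ],
  "angular": [
    [0,0,0],
    [0,0,0],
    [0,0,0],
    [0,0,0],
    [0,0,0]
  ],
  "jaw": [0.4,0.4,0.4,0.4,0.4]
}}

```text
t: 34.85
eef_pos: [0.4055, -0.1969, 0.0455]
ee_rot: [[0.086, 0.0, -0.996], [0.996, -0.0, 0.086], [-0.0, -1.0, -0.0]]
wrist_force: [-0.1, 0.3, -0.4]
width: 0.0473
```

```bash
python3 - <<'E'
from h import *
f,s=shot("scene","sc13",(230,200,430,350),4);print(s['eef_pos'],s['width'])
p=s['eef_pos'];a=np.array([.9964,-.0849,0]);b=np.array([.0849,.9964,0])
P=[p+a*.1107+b*.03+[0,0,.022],p+a*.1107-b*.03+[0,0,.022]]
print(((proj(f,P)-[230,200])*4).round())
E
```

```text
[ 0.40546182 -0.19690785  0.04550405] 0.04725094499374991
[[397. 284.]
 [457. 358.]]
```

View pics/sc13.png

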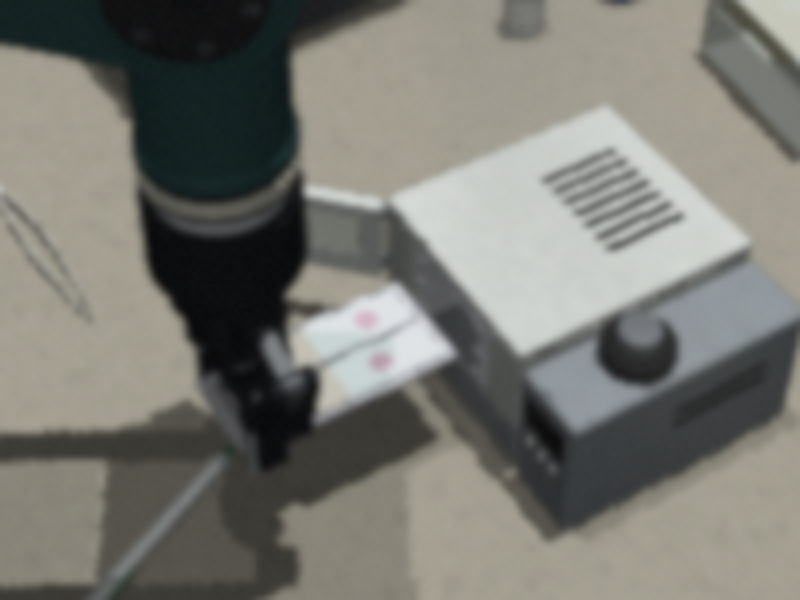

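Request:
{"method": "carry_out", "body": {
  "offset": [
    [8,-0.9,0],
    [8,-0.8,0],
    [8,-0.7,0],
    [8,-0.7,0],
    [0,0,0]
  ],
  "angular": [
    [0,0,0],
    [0,0,0],
    [0,0,0],
    [0,0,0],
    [0,0,0]
  ],
  "jaw": [0.4,0.4,0.4,0.4,0.4]
}}

```text
t: 35.52
eef_pos: [0.438, -0.2, 0.0453]
ee_rot: [[0.085, 0.0, -0.996], [0.996, 0.0, 0.085], [0.0, -1.0, -0.0]]
wrist_force: [0.6, 0.5, -0.5]
width: 0.0476
```

Request:
{"method": "carry_out", "body": {
  "offset": [
    [8,-0.7,0],
    [8,-0.7,0],
    [8,-0.7,0],
    [8,-0.7,0],
    [8,-0.7,0]
  ],
  "angular": [
    [0,0,0],
    [0,0,0],
    [0,0,0],
    [0,0,0],
    [0,0,0]
  ],
  "jaw": [0.4,0.4,0.4,0.4,0.4]
}}

```text
t: 36.15
eef_pos: [0.4779, -0.2035, 0.0453]
ee_rot: [[0.086, 0.0, -0.996], [0.996, 0.0, 0.086], [0.0, -1.0, -0.0]]
wrist_force: [-0.3, -1.0, 0.0]
width: 0.0478
```

Request:
{"method": "carry_out", "body": {
  "offset": [
    [8,-0.7,0],
    [8,-0.7,0],
    [8,-0.7,0],
    [8,-0.7,0],
    [3,-0.2,0]
  ],
  "angular": [
    [0,0,0],
    [0,0,0],
    [0,0,0],
    [0,0,0],
    [0,0,0]
  ],
  "jaw": [0.4,0.4,0.4,0.4,0.4]
}}

```text
t: 36.78
eef_pos: [0.5129, -0.2065, 0.0453]
ee_rot: [[0.086, 0.0, -0.996], [0.996, 0.0, 0.086], [0.0, -1.0, -0.0]]
wrist_force: [-0.4, -0.1, -0.2]
width: 0.0472
```

Request:
{"method": "carry_out", "body": {
  "offset": [
    [0,0,0],
    [0,0,0],
    [0,0,0],
    [0,0,0],
    [0,0,0]
  ],
  "angular": [
    [0,0,0],
    [0,0,0],
    [0,0,0],
    [0,0,0],
    [0,0,0]
  ],
  "jaw": [0.6,0.65,0.7,0.78,0.78]
}}

```text
t: 37.4
eef_pos: [0.5123, -0.2064, 0.0454]
ee_rot: [[0.086, 0.0, -0.996], [0.996, 0.0, 0.086], [0.0, -1.0, -0.0]]
wrist_force: [-0.6, -0.3, 0.5]
width: 0.0665
```

Request:
{"method": "carry_out", "body": {
  "offset": [
    [-15,1.3,0],
    [-25,2,0],
    [-25,2,0],
    [0,0,0],
    [0,0,0]
  ],
  "angular": [
    [0,0,0],
    [0,0,0],
    [0,0,0],
    [0,0,0],
    [0,0,0]
  ],
  "jaw": [0.78,0.78,0.78,0,0]
}}

```text
t: 38.02
eef_pos: [0.4476, -0.2013, 0.0456]
ee_rot: [[0.086, 0.001, -0.996], [0.996, -0.0, 0.086], [-0.0, -1.0, -0.001]]
wrist_force: [0.3, -0.1, -0.0]
width: 0.0308
```

Request:
{"method": "carry_out", "body": {
  "offset": [
    [0,0,8],
    [0,0,0],
    [0,0,0],
    [0,0,0],
    [0,0,0]
  ],
  "angular": [
    [0,0,0],
    [0,0,0],
    [0,0,0],
    [0,0,0],
    [0,0,0]
  ],
  "jaw": [0,0,0,0,0]
}}

```text
t: 38.65
eef_pos: [0.4472, -0.201, 0.0531]
ee_rot: [[0.086, -0.0, -0.996], [0.996, 0.0, 0.086], [0.0, -1.0, 0.0]]
wrist_force: [0.3, -0.0, 0.9]
width: 0.0
```

```bash
python3 - <<'E'
from h import *
f,s=shot("scene","sc14",(290,220,410,310),6);print(s['eef_pos'],s['width'],s['wrist_force'])
E
```

```text
[ 0.44724026 -0.2010259   0.05305379] 3.999187339554586e-05 [ 0.26978001 -0.01117317  0.85312984]
```

View pics/sc14.png

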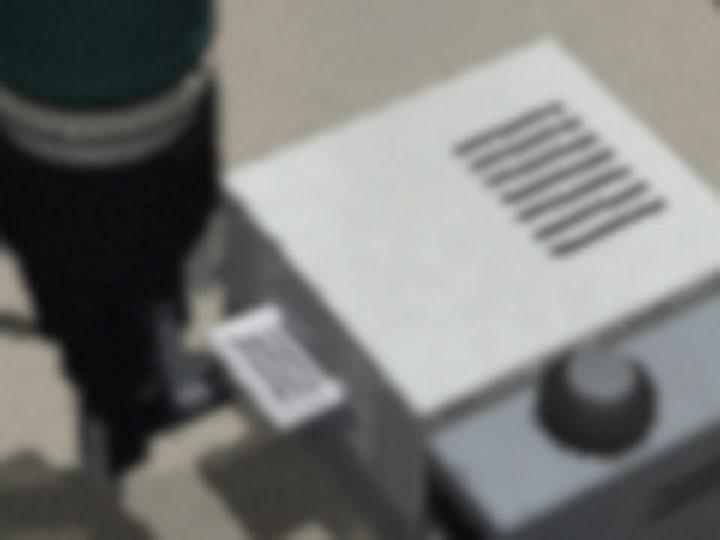

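Inserted into the middle slot; now push it home.

Request:
{"method": "carry_out", "body": {
  "offset": [
    [16,-1.4,0],
    [16,-1.4,0],
    [8,-0.7,0],
    [8,-0.7,0],
    [8,-0.7,0]
  ],
  "angular": [
    [0,0,0],
    [0,0,0],
    [0,0,0],
    [0,0,0],
    [0,0,0]
  ],
  "jaw": [0,0,0,0,0]
}}

```text
t: 39.33
eef_pos: [0.5037, -0.206, 0.0531]
ee_rot: [[0.086, -0.001, -0.996], [0.996, 0.0, 0.086], [0.0, -1.0, 0.001]]
wrist_force: [-0.8, -0.5, 0.1]
width: -0.0001
```

Request:
{"method": "carry_out", "body": {
  "offset": [
    [5,-0.4,0],
    [4,-0.3,0],
    [2,-0.2,0],
    [1,0,0],
    [1,0,0]
  ],
  "angular": [
    [0,0,0],
    [0,0,0],
    [0,0,0],
    [0,0,0],
    [0,0,0]
  ],
  "jaw": [0,0,0,0,0]
}}

```text
t: 39.95
eef_pos: [0.5149, -0.2069, 0.0532]
ee_rot: [[0.086, -0.004, -0.996], [0.996, 0.0, 0.086], [-0.0, -1.0, 0.004]]
wrist_force: [-6.7, -0.7, 1.9]
width: 0.0002
```

Request:
{"method": "carry_out", "body": {
  "offset": [
    [1,0,0],
    [0.5,0,0],
    [0.5,0,0],
    [0.5,0,0],
    [0.5,0,0]
  ],
  "angular": [
    [0,0,0],
    [0,0,0],
    [0,0,0],
    [0,0,0],
    [0,0,0]
  ],
  "jaw": [0,0,0,0,0]
}}

```text
t: 40.58
eef_pos: [0.5149, -0.2069, 0.0531]
ee_rot: [[0.086, -0.01, -0.996], [0.996, 0.001, 0.086], [0.0, -1.0, 0.01]]
wrist_force: [-14.2, 0.3, 8.2]
width: 0.0001
```

Request:
{"method": "carry_out", "body": {
  "offset": [
    [-5,0.4,0],
    [-40,3,0],
    [-40,3,0],
    [0,0,60],
    [0,0,60]
  ],
  "angular": [
    [0,0,0],
    [0,0,0],
    [0,0,0],
    [0,0,0],
    [0,0,0]
  ],
  "jaw": [0,0,0,0,0]
}}

```text
t: 41.2
eef_pos: [0.4326, -0.1994, 0.1724]
ee_rot: [[0.086, -0.002, -0.996], [0.996, 0.002, 0.086], [0.002, -1.0, 0.003]]
wrist_force: [0.6, -1.2, 0.7]
width: 0.0001
```

Request:
{"method": "carry_out", "body": {
  "offset": [
    [22,0,20],
    [0,0,0],
    [0,0,0],
    [0,0,0],
    [0,0,0]
  ],
  "angular": [
    [0,0,0],
    [0,0,0],
    [0,0,0],
    [0,0,0],
    [0,0,0]
  ],
  "jaw": [0,0,0,0,0]
}}

```text
t: 41.82
eef_pos: [0.4556, -0.2002, 0.192]
ee_rot: [[0.086, -0.002, -0.996], [0.996, 0.001, 0.086], [0.001, -1.0, 0.002]]
wrist_force: [1.0, 1.0, -0.8]
width: -0.0004
```

```bash
python3 - <<'E'
from h import *
f,s=shot("wrist","w20",(240,150,440,250),4);print(s['eef_pos'])
f,s=shot("scene","sc15",(310,230,390,300),8)
E
```

```text
[ 0.45559267 -0.20022698  0.19198755]
```

View pics/w20.png

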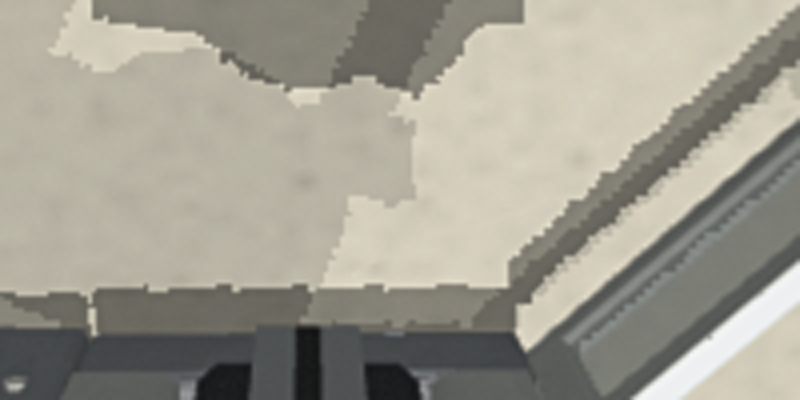

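View pics/sc15.png

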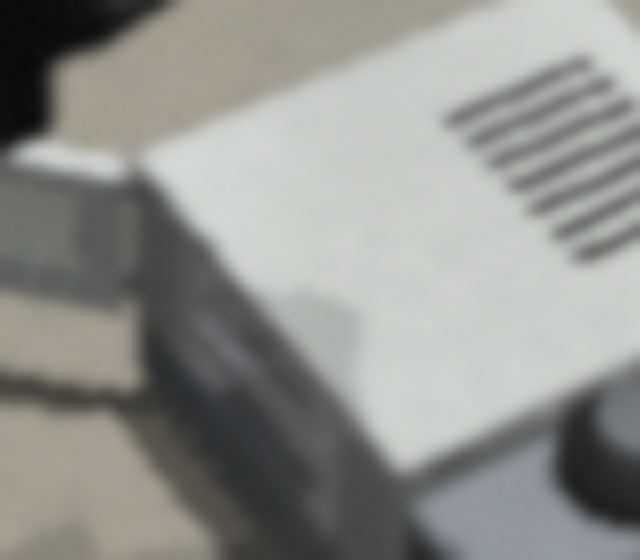

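Request:
{"method": "carry_out", "body": {
  "offset": [
    [44,0,44],
    [0,0,0],
    [0,0,0],
    [0,0,0],
    [0,0,0]
  ],
  "angular": [
    [0,0,0],
    [0,0,0],
    [0,0,0],
    [0,0,0],
    [0,0,0]
  ],
  "jaw": [0,0,0,0,0]
}}

```text
t: 42.55
eef_pos: [0.4997, -0.2005, 0.2368]
ee_rot: [[0.086, -0.001, -0.996], [0.996, 0.001, 0.086], [0.0, -1.0, 0.001]]
wrist_force: [0.0, 0.1, 0.6]
width: -0.0002
```

```bash
python3 - <<'E'
from h import *
f,s=shot("wrist","w21",(245,170,385,230),5.7);print(s['eef_pos'])
E
```

```text
[ 0.4996835  -0.20049558  0.23677489]
```

View pics/w21.png

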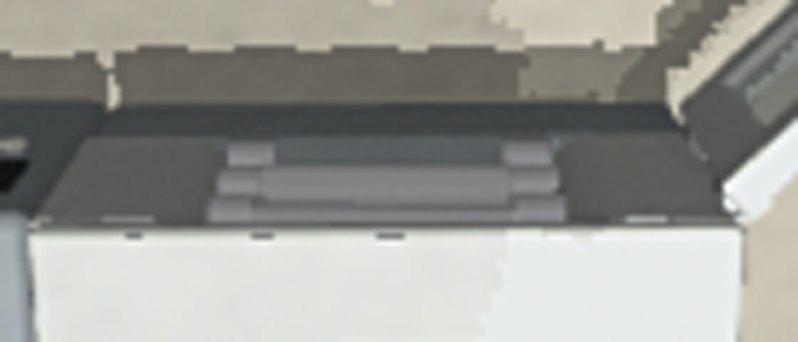

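Request:
{"method": "carry_out", "body": {
  "offset": [
    [-50,0,0],
    [-9,0,-40],
    [0,0,-50],
    [0,0,-50],
    [0,0,-34]
  ],
  "angular": [
    [0,0,0],
    [-0.006,-0.075,0],
    [-0.006,-0.075,0],
    [0,0,0],
    [0,0,0]
  ],
  "jaw": [0,0,0,0,0]
}}

```text
t: 43.22
eef_pos: [0.4395, -0.1998, 0.0607]
ee_rot: [[0.086, 0.147, -0.985], [0.996, -0.011, 0.086], [0.002, -0.989, -0.148]]
wrist_force: [-0.0, -0.6, -0.1]
width: -0.0001
```

Request:
{"method": "carry_out", "body": {
  "offset": [
    [0,0,0],
    [0,0,0],
    [0,0,0],
    [0,0,0],
    [0,0,0]
  ],
  "angular": [
    [0,0,0],
    [0,0,0],
    [0,0,0],
    [0,0,0],
    [0,0,0]
  ],
  "jaw": [0,0,0,0,0]
}}

```text
t: 43.85
eef_pos: [0.4418, -0.2008, 0.0641]
ee_rot: [[0.086, 0.151, -0.985], [0.996, -0.013, 0.085], [0.0, -0.989, -0.151]]
wrist_force: [0.4, 0.3, 0.7]
width: 0.0001
```

Request:
{"method": "carry_out", "body": {
  "offset": [
    [0,0,-6],
    [16,-1.4,0],
    [16,-1.4,0],
    [16,-1.4,0],
    [16,-1.4,0]
  ],
  "angular": [
    [0,0,0],
    [0,0,0],
    [0,0,0],
    [0,0,0],
    [0,0,0]
  ],
  "jaw": [0,0,0,0,0]
}}

```text
t: 44.48
eef_pos: [0.5068, -0.2062, 0.0573]
ee_rot: [[0.085, 0.15, -0.985], [0.996, -0.012, 0.084], [0.001, -0.989, -0.15]]
wrist_force: [-0.0, -0.2, -0.3]
width: -0.0001
```

Request:
{"method": "carry_out", "body": {
  "offset": [
    [4,-0.3,0],
    [2,0,0],
    [1,0,0],
    [1,0,0],
    [1,0,0]
  ],
  "angular": [
    [0,0,0],
    [0,0,0],
    [0,0,0],
    [0,0,0],
    [0,0,0]
  ],
  "jaw": [0,0,0,0,0]
}}

```text
t: 45.1
eef_pos: [0.5142, -0.2065, 0.0574]
ee_rot: [[0.086, 0.15, -0.985], [0.996, -0.012, 0.085], [0.001, -0.989, -0.15]]
wrist_force: [-0.4, -0.0, -0.4]
width: -0.0
```

Request:
{"method": "carry_out", "body": {
  "offset": [
    [0.5,0,0],
    [0.5,0,0],
    [0.5,0,0],
    [0.5,0,0],
    [0,0,0]
  ],
  "angular": [
    [0,0,0],
    [0,0,0],
    [0,0,0],
    [0,0,0],
    [0,0,0]
  ],
  "jaw": [0,0,0,0,0]
}}

```text
t: 45.72
eef_pos: [0.5163, -0.2064, 0.0573]
ee_rot: [[0.086, 0.149, -0.985], [0.996, -0.012, 0.085], [0.001, -0.989, -0.15]]
wrist_force: [-0.2, -0.7, 0.5]
width: -0.0001
```

Request:
{"method": "carry_out", "body": {
  "offset": [
    [0.6,0,0],
    [0.6,0,0],
    [0.6,0,0],
    [0.6,0,0],
    [0,0,0]
  ],
  "angular": [
    [0,0,0],
    [0,0,0],
    [0,0,0],
    [0,0,0],
    [0,0,0]
  ],
  "jaw": [0,0,0,0,0]
}}

```text
t: 46.35
eef_pos: [0.5184, -0.2064, 0.0572]
ee_rot: [[0.086, 0.148, -0.985], [0.996, -0.012, 0.085], [0.001, -0.989, -0.149]]
wrist_force: [-3.1, 0.5, 1.2]
width: -0.0001
```

Request:
{"method": "carry_out", "body": {
  "offset": [
    [0.5,0,0],
    [0.5,0,0],
    [0.5,0,0],
    [0,0,0],
    [0,0,0]
  ],
  "angular": [
    [0,0,0],
    [0,0,0],
    [0,0,0],
    [0,0,0],
    [0,0,0]
  ],
  "jaw": [0,0,0,0,0]
}}

```text
t: 46.98
eef_pos: [0.5186, -0.2064, 0.0572]
ee_rot: [[0.085, 0.146, -0.986], [0.996, -0.012, 0.085], [0.001, -0.989, -0.146]]
wrist_force: [-8.5, 0.8, 4.8]
width: 0.0
```

Request:
{"method": "carry_out", "body": {
  "offset": [
    [-10,0.8,0],
    [-5,0.4,18],
    [0,0,0],
    [7,-0.6,0],
    [4,-0.3,0]
  ],
  "angular": [
    [0,0,0],
    [0,0,0],
    [0,0,0],
    [0,0,0],
    [0,0,0]
  ],
  "jaw": [0,0,0,0,0]
}}

```text
t: 47.6
eef_pos: [0.5169, -0.2061, 0.0752]
ee_rot: [[0.085, 0.15, -0.985], [0.996, -0.012, 0.085], [0.001, -0.989, -0.15]]
wrist_force: [0.3, -0.4, -0.6]
width: -0.0001
```

Request:
{"method": "carry_out", "body": {
  "offset": [
    [1,0,0],
    [1,0,0],
    [0.5,0,0],
    [0.5,0,0],
    [0,0,0]
  ],
  "angular": [
    [0,0,0],
    [0,0,0],
    [0,0,0],
    [0,0,0],
    [0,0,0]
  ],
  "jaw": [0,0,0,0,0]
}}

```text
t: 48.22
eef_pos: [0.5184, -0.206, 0.0748]
ee_rot: [[0.086, 0.148, -0.985], [0.996, -0.011, 0.085], [0.001, -0.989, -0.148]]
wrist_force: [-3.2, -0.0, 0.0]
width: -0.0001
```

Request:
{"method": "carry_out", "body": {
  "offset": [
    [0.5,0,0],
    [0.5,0,0],
    [0.5,0,0],
    [0.5,0,0],
    [0,0,0]
  ],
  "angular": [
    [0,0,0],
    [0,0,0],
    [0,0,0],
    [0,0,0],
    [0,0,0]
  ],
  "jaw": [0,0,0,0,0]
}}

```text
t: 48.85
eef_pos: [0.5187, -0.2061, 0.0747]
ee_rot: [[0.086, 0.143, -0.986], [0.996, -0.011, 0.085], [0.001, -0.99, -0.144]]
wrist_force: [-9.8, 0.8, 3.9]
width: 0.0001
```

Request:
{"method": "carry_out", "body": {
  "offset": [
    [-5,0.4,0],
    [-40,3,0],
    [-40,3,0],
    [0,0,60],
    [0,0,60]
  ],
  "angular": [
    [0,0,0],
    [0,0,0],
    [0,0,0],
    [0.006,0.075,0],
    [0.006,0.075,0]
  ],
  "jaw": [0,0,0,0,0]
}}

```text
t: 49.48
eef_pos: [0.4332, -0.1979, 0.1925]
ee_rot: [[0.087, -0.007, -0.996], [0.996, 0.004, 0.087], [0.004, -1.0, 0.008]]
wrist_force: [2.0, -0.4, 1.5]
width: 0.0003
```

Request:
{"method": "carry_out", "body": {
  "offset": [
    [50,-1,40],
    [16,0,0],
    [0,0,0],
    [0,0,0],
    [0,0,0]
  ],
  "angular": [
    [0,0,0],
    [0,0,0],
    [0,0,0],
    [0,0,0],
    [0,0,0]
  ],
  "jaw": [0,0,0,0,0]
}}

```text
t: 50.1
eef_pos: [0.4998, -0.2005, 0.2331]
ee_rot: [[0.086, -0.002, -0.996], [0.996, 0.001, 0.086], [0.001, -1.0, 0.002]]
wrist_force: [-0.1, -0.1, 1.1]
width: 0.0001
```

```bash
python3 - <<'E'
from h import *
f,s=shot("wrist","w22",(245,170,385,230),5.7);print(s['eef_pos'],s['ee_rot'])
E
```

```text
[ 0.49981537 -0.20051412  0.23306163] [[ 0.08630664 -0.0021487  -0.9962663 ]
 [ 0.9962681   0.0012099   0.08630419]
 [ 0.00101994 -0.99999696  0.0022451 ]]
```

View pics/w22.png

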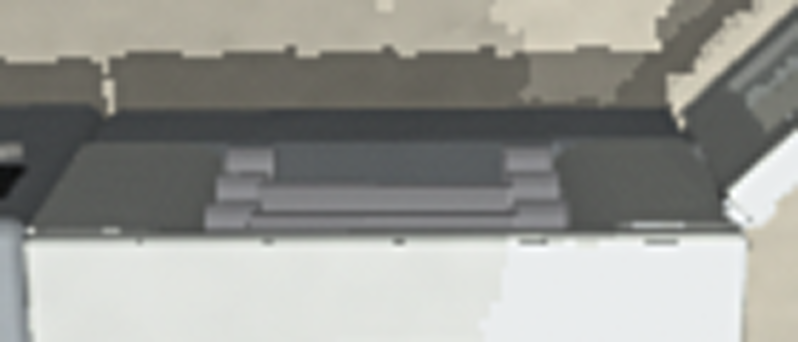

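```bash
python3 - <<'E'
from h import *
f,s=shot("scene","sc16",(250,220,350,300),8)
w,s=shot("wrist","w23",(300,100,500,250),4)
print(onz(f,[(272.3,240.7),(327.7,249)],.094).round(4))
# slots axis; closed dir
E
```

```text
[[ 0.4523 -0.0472  0.094 ]
 [ 0.5391 -0.1414  0.094 ]]
```

View pics/w23.png

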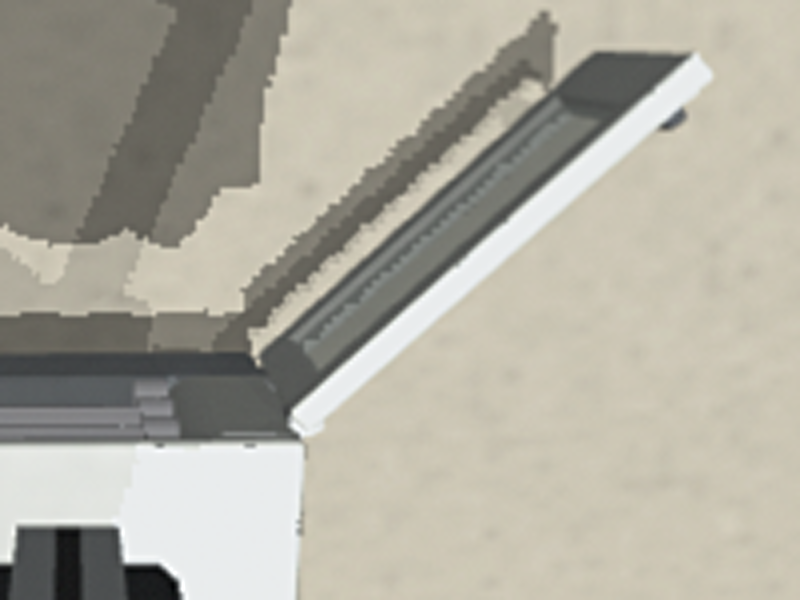

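View pics/sc16.png

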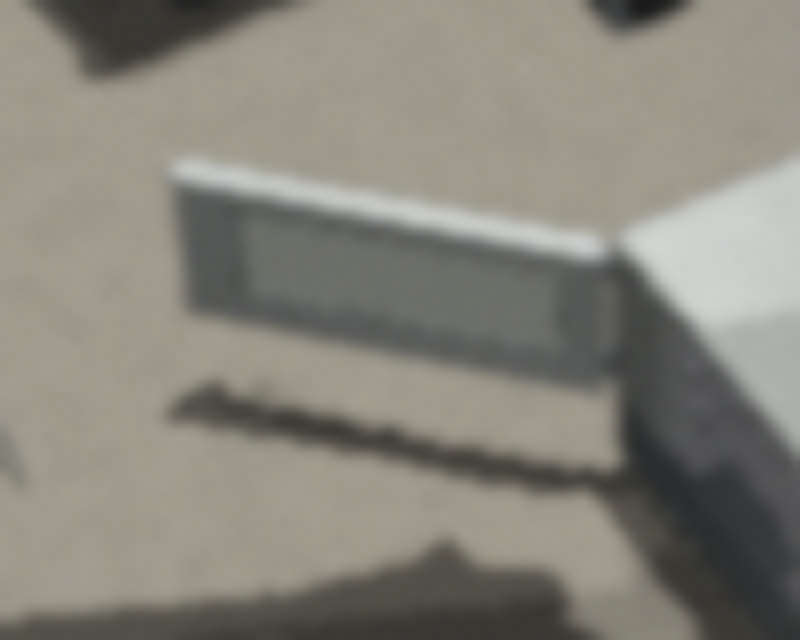

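```bash
python3 - <<'E'
import numpy as np
h=np.array([.537,-.143]);p=np.array([.509,-.053])
for t in np.linspace(2.3,0,20):
    a=np.radians(-94.9)-t;u=np.array([np.cos(a),np.sin(a)]);n=np.array([u[1],-u[0]])
    q=h+.085*u+.020*n;print(round(t,2),(1000*q).round(1),(1000*(q-p)).round(1));p=q
E
```

```text
2.3 [493.2 -67.4] [-15.8 -14.4]
2.18 [484.4 -73.3] [-8.8 -5.8]
2.06 [476.4 -80.1] [-8.  -6.9]
1.94 [469.2 -87.9] [-7.1 -7.8]
1.82 [463.1 -96.5] [-6.2 -8.6]
1.69 [ 458.  -105.8] [-5.1 -9.3]
1.57 [ 454.1 -115.6] [-3.9 -9.8]
1.45 [ 451.4 -125.8] [ -2.7 -10.2]
1.33 [ 449.9 -136.2] [ -1.5 -10.5]
1.21 [ 449.8 -146.8] [ -0.2 -10.6]
1.09 [ 450.9 -157.3] [  1.1 -10.5]
0.97 [ 453.2 -167.6] [  2.4 -10.3]
0.85 [ 456.8 -177.6] [ 3.6 -9.9]
0.73 [ 461.6 -187. ] [ 4.8 -9.4]
0.61 [ 467.4 -195.8] [ 5.9 -8.8]
0.48 [ 474.3 -203.8] [ 6.9 -8. ]
0.36 [ 482.1 -210.9] [ 7.8 -7.1]
0.24 [ 490.7 -217. ] [ 8.6 -6.1]
0.12 [ 500.  -222.1] [ 9.3 -5. ]
0.0 [ 509.8 -226. ] [ 9.8 -3.9]
```

Request:
{"method": "carry_out", "body": {
  "offset": [
    [3,50,0],
    [3,50,0],
    [3,48,-30],
    [0,0,-50],
    [0,0,-50]
  ],
  "angular": [
    [0,0,0],
    [0,0,0],
    [0,0,0],
    [0,0,0],
    [0,0,0]
  ],
  "jaw": [0,0,0,0,0]
}}

```text
t: 50.88
eef_pos: [0.5102, -0.052, 0.1037]
ee_rot: [[0.084, 0.002, -0.996], [0.996, -0.0, 0.084], [-0.0, -1.0, -0.002]]
wrist_force: [1.0, -0.6, -1.1]
width: 0.0003
```

Request:
{"method": "carry_out", "body": {
  "offset": [
    [0,0,-40],
    [0,0,0],
    [0,0,0],
    [0,0,0],
    [0,0,0]
  ],
  "angular": [
    [0,0,0],
    [0,0,0],
    [0,0,0],
    [0,0,0],
    [0,0,0]
  ],
  "jaw": [0,0,0,0,0]
}}

```text
t: 51.5
eef_pos: [0.5113, -0.053, 0.0663]
ee_rot: [[0.086, 0.004, -0.996], [0.996, -0.001, 0.086], [-0.0, -1.0, -0.004]]
wrist_force: [0.0, 0.1, -0.0]
width: 0.0003
```

Request:
{"method": "carry_out", "body": {
  "offset": [
    [-9,-7,0],
    [-9,-7,0],
    [-9,-6,0],
    [-8,-7,0],
    [-7,-8,0]
  ],
  "angular": [
    [0,0,0],
    [0,0,0],
    [0,0,0],
    [0,0,0],
    [0,0,0]
  ],
  "jaw": [0,0,0,0,0]
}}

```text
t: 52.12
eef_pos: [0.4675, -0.0882, 0.0644]
ee_rot: [[0.086, 0.0, -0.996], [0.996, 0.0, 0.086], [0.0, -1.0, -0.0]]
wrist_force: [1.7, -0.4, 0.8]
width: -0.0001
```

Request:
{"method": "carry_out", "body": {
  "offset": [
    [-6,-9,0],
    [-5,-9,0],
    [-4,-10,0],
    [-3,-10,0],
    [-1,-10,0]
  ],
  "angular": [
    [0,0,0],
    [0,0,0],
    [0,0,0],
    [0,0,0],
    [0,0,0]
  ],
  "jaw": [0,0,0,0,0]
}}

```text
t: 52.75
eef_pos: [0.4489, -0.1363, 0.0643]
ee_rot: [[0.086, -0.0, -0.996], [0.996, 0.0, 0.086], [0.0, -1.0, 0.0]]
wrist_force: [0.5, 1.0, 0.3]
width: 0.0001
```

Request:
{"method": "carry_out", "body": {
  "offset": [
    [0,-11,0],
    [1,-10,0],
    [2,-10,0],
    [4,-10,0],
    [5,-9,0]
  ],
  "angular": [
    [0,0,0],
    [0,0,0],
    [0,0,0],
    [0,0,0],
    [0,0,0]
  ],
  "jaw": [0,0,0,0,0]
}}

```text
t: 53.38
eef_pos: [0.4613, -0.1864, 0.0643]
ee_rot: [[0.086, -0.0, -0.996], [0.996, 0.0, 0.086], [0.0, -1.0, 0.0]]
wrist_force: [0.0, 0.2, -0.0]
width: -0.0001
```

```bash
python3 - <<'E'
from h import *
f,s=shot("scene","sc17",(250,200,450,340),4);print(s['eef_pos'])
E
```

```text
[ 0.46131113 -0.18635033  0.06427289]
```

View pics/sc17.png

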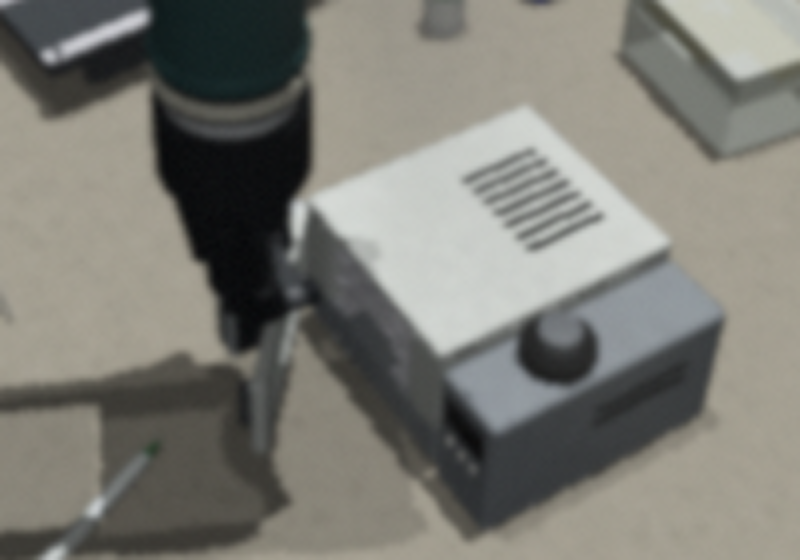

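Request:
{"method": "carry_out", "body": {
  "offset": [
    [6,-9,0],
    [7,-8,0],
    [8,-7,0],
    [8,-6,0],
    [8,-4,0]
  ],
  "angular": [
    [0,0,0],
    [0,0,0],
    [0,0,0],
    [0,0,0],
    [0,0,0]
  ],
  "jaw": [0,0,0,0,0]
}}

```text
t: 54.05
eef_pos: [0.4986, -0.2201, 0.0643]
ee_rot: [[0.086, -0.0, -0.996], [0.996, 0.0, 0.086], [0.0, -1.0, 0.0]]
wrist_force: [-0.2, 0.8, 0.3]
width: -0.0003
```

Request:
{"method": "carry_out", "body": {
  "offset": [
    [4,-1,0],
    [3,-1,0],
    [2,0,0],
    [1,0,0],
    [0,0,0]
  ],
  "angular": [
    [0,0,0],
    [0,0,0],
    [0,0,0],
    [0,0,0],
    [0,0,0]
  ],
  "jaw": [0,0,0,0,0]
}}

```text
t: 54.68
eef_pos: [0.508, -0.2217, 0.0644]
ee_rot: [[0.086, -0.0, -0.996], [0.996, -0.0, 0.086], [-0.0, -1.0, 0.0]]
wrist_force: [0.5, 0.2, 0.3]
width: 0.0002
```

```bash
python3 - <<'E'
from h import *
f,s=shot("scene","sc18",(290,210,430,320),5.7);print(s['eef_pos'],s['wrist_force'])
E
```

```text
[ 0.50796778 -0.22168132  0.06438099] [0.52423317 0.20499702 0.34811416]
```

View pics/sc18.png

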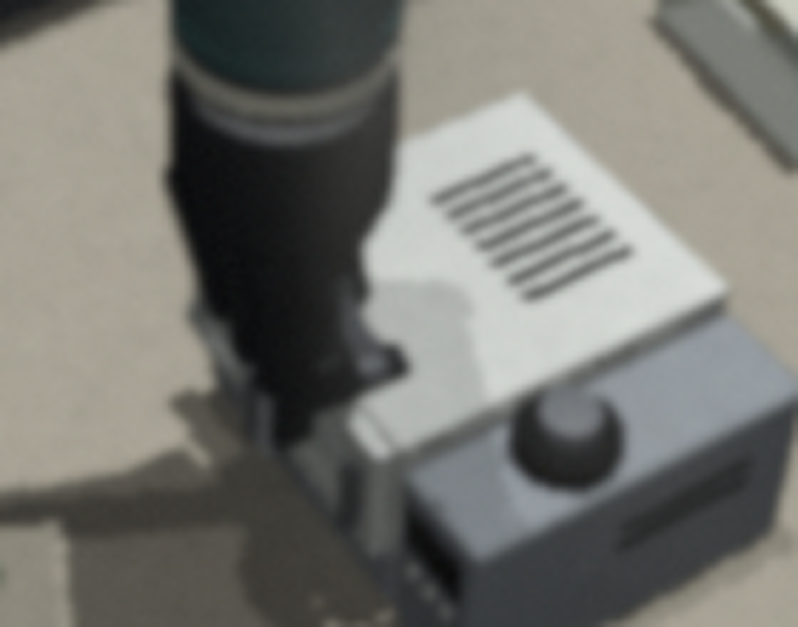

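Nearly closed; creep to contact force.

Request:
{"method": "carry_out", "body": {
  "offset": [
    [1,0,0],
    [1,0,0],
    [0.5,0,0],
    [0.5,0,0],
    [0,0,0]
  ],
  "angular": [
    [0,0,0],
    [0,0,0],
    [0,0,0],
    [0,0,0],
    [0,0,0]
  ],
  "jaw": [0,0,0,0,0]
}}

```text
t: 55.35
eef_pos: [0.508, -0.2216, 0.0644]
ee_rot: [[0.086, -0.007, -0.996], [0.996, 0.001, 0.086], [0.0, -1.0, 0.007]]
wrist_force: [-10.3, 0.1, 6.2]
width: -0.0002
```

Request:
{"method": "carry_out", "body": {
  "offset": [
    [0.5,0,0],
    [0.5,0,0],
    [0.5,0,0],
    [0.5,0,0],
    [0,0,0]
  ],
  "angular": [
    [0,0,0],
    [0,0,0],
    [0,0,0],
    [0,0,0],
    [0,0,0]
  ],
  "jaw": [0,0,0,0,0]
}}

```text
t: 55.98
eef_pos: [0.508, -0.2217, 0.0644]
ee_rot: [[0.086, -0.012, -0.996], [0.996, 0.001, 0.086], [0.0, -1.0, 0.012]]
wrist_force: [-15.8, 0.4, 9.2]
width: -0.0003
```

Request:
{"method": "carry_out", "body": {
  "offset": [
    [-8,0.7,0],
    [-40,3,0],
    [-20,0,40],
    [0,0,60],
    [0,0,50]
  ],
  "angular": [
    [0,0,0],
    [0,0,0],
    [0,0,0],
    [0,0,0],
    [0,0,0]
  ],
  "jaw": [0,0,0,0,0]
}}

```text
t: 56.6
eef_pos: [0.4454, -0.218, 0.2168]
ee_rot: [[0.086, 0.003, -0.996], [0.996, -0.001, 0.086], [-0.001, -1.0, -0.003]]
wrist_force: [0.3, 0.3, -0.7]
width: -0.0
```

Request:
{"method": "carry_out", "body": {
  "offset": [
    [55,10,20],
    [50,0,0],
    [0,0,0],
    [0,0,0],
    [0,0,0]
  ],
  "angular": [
    [0,0,0],
    [0,0,0],
    [0,0,0],
    [0,0,0],
    [0,0,0]
  ],
  "jaw": [0,0,0,0,0]
}}

```text
t: 57.22
eef_pos: [0.5492, -0.2081, 0.2348]
ee_rot: [[0.086, 0.001, -0.996], [0.996, -0.0, 0.086], [-0.0, -1.0, -0.001]]
wrist_force: [-0.8, 0.7, 0.5]
width: -0.0001
```

```bash
python3 - <<'E'
from h import *
f,s=shot("wrist","w24",(220,140,420,250),4);print(s['eef_pos'])
f,s=shot("scene","sc19",(290,210,430,320),5.7)
E
```

```text
[ 0.5491948  -0.20806983  0.23475897]
```

View pics/w24.png

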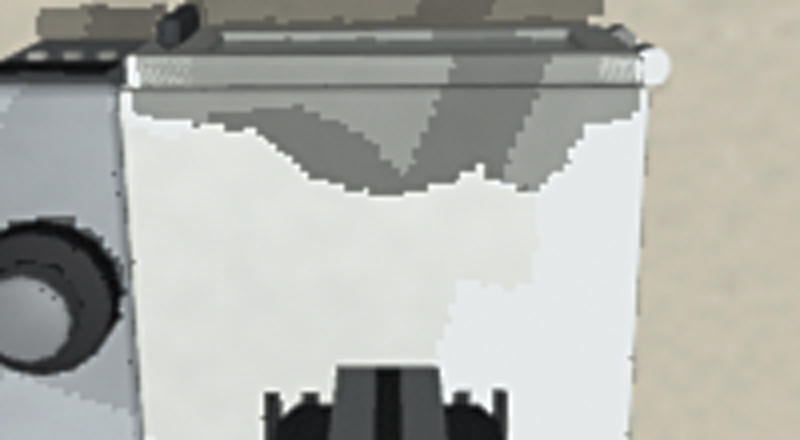

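View pics/sc19.png

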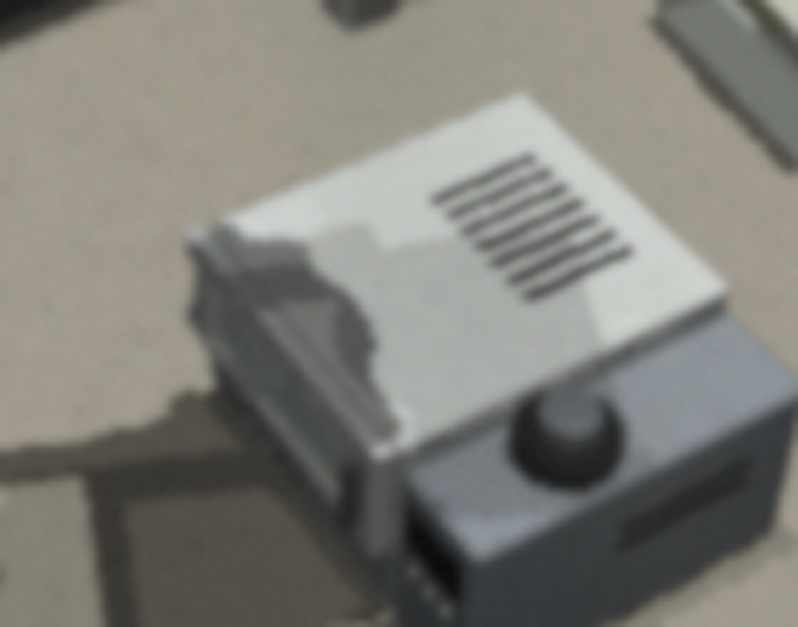

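```bash
python3 - <<'E'
from h import *
f,s=shot("wrist","w25",(180,170,280,250),8)
g=env.grab_frame('scene')
E
```

```text
(no output)
```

View pics/w25.png

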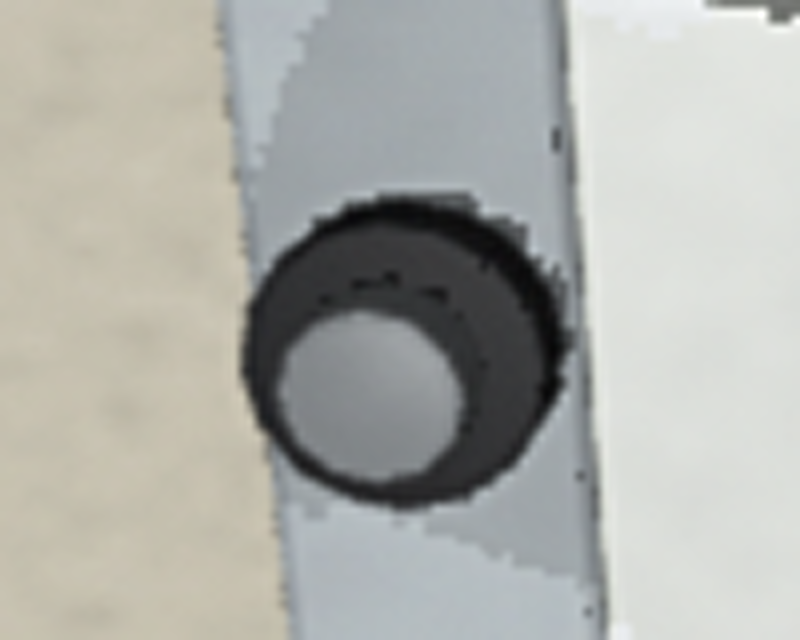

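```bash
python3 - <<'E'
from h import *
s=env.observe();f=env.grab_frame('wrist');g=env.grab_frame('scene')
cs=[210,0]
for z in(.09,.095,.1,.105,.11,.115):
    a=onz(f,(226.4,219.4),z,s)[0];b=onz(g,(390.9,283.3),z)[0];print(z,a.round(4),b.round(4),(b-a).round(4))
shot('scene','sc20',(365,265,415,305),14)
E
```

```text
0.09 [ 0.5828 -0.3064  0.09  ] [ 0.5883 -0.293   0.09  ] [0.0055 0.0134 0.    ]
0.095 [ 0.581  -0.3046  0.095 ] [ 0.585  -0.2959  0.095 ] [0.004  0.0087 0.    ]
0.1 [ 0.5792 -0.3028  0.1   ] [ 0.5817 -0.2989  0.1   ] [0.0025 0.0039 0.    ]
0.105 [ 0.5774 -0.301   0.105 ] [ 0.5784 -0.3018  0.105 ] [ 0.001  -0.0008  0.    ]
0.11 [ 0.5755 -0.2992  0.11  ] [ 0.5751 -0.3047  0.11  ] [-0.0005 -0.0055  0.    ]
0.115 [ 0.5737 -0.2974  0.115 ] [ 0.5718 -0.3077  0.115 ] [-0.002  -0.0103  0.    ]
```

View pics/sc20.png

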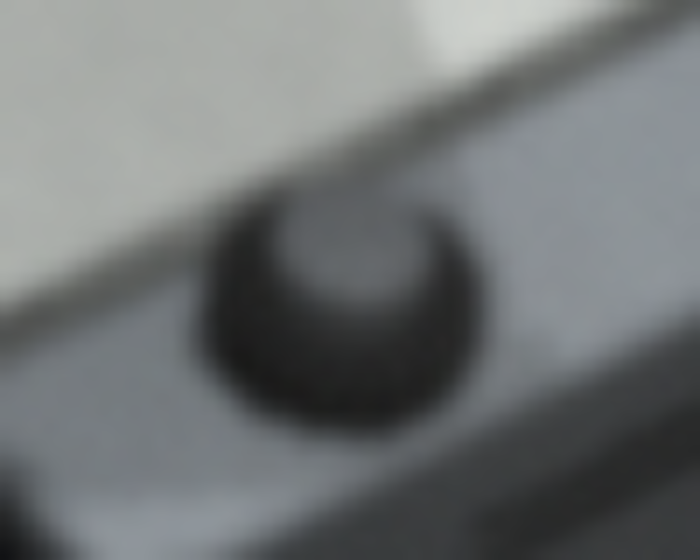

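Request:
{"method": "carry_out", "body": {
  "offset": [
    [14,-46,0],
    [14,-47,0],
    [0,0,-50],
    [0,0,-45],
    [0,0,-20]
  ],
  "angular": [
    [0,0,0],
    [0,0,0],
    [0,0,0],
    [0,0,0],
    [0,0,0]
  ],
  "jaw": [0,0,0,0,0]
}}

```text
t: 58.2
eef_pos: [0.5764, -0.3002, 0.1155]
ee_rot: [[0.086, -0.005, -0.996], [0.996, 0.003, 0.086], [0.003, -1.0, 0.005]]
wrist_force: [-0.4, -0.3, -0.6]
width: 0.0002
```

Request:
{"method": "carry_out", "body": {
  "offset": [
    [0,0,0],
    [0,0,0],
    [0,0,0],
    [0,0,0],
    [0,0,0]
  ],
  "angular": [
    [0,0,0],
    [0,0,0],
    [0,0,0],
    [0,0,0],
    [0,0,0]
  ],
  "jaw": [0,0,0,0,0]
}}

```text
t: 58.82
eef_pos: [0.5783, -0.3011, 0.1201]
ee_rot: [[0.086, 0.001, -0.996], [0.996, -0.001, 0.086], [-0.0, -1.0, -0.001]]
wrist_force: [-0.0, -0.2, 0.2]
width: -0.0002
```

```bash
python3 - <<'E'
from h import *
f,s=shot('scene','sc21',(340,230,440,310),8);print(s['eef_pos'],s['wrist_force'])
f,s=shot('wrist','w26',(240,150,400,270),5)
E
```

```text
[ 0.57828878 -0.30110835  0.12009995] [-0.03487633 -0.16211495  0.18833648]
```

View pics/sc21.png

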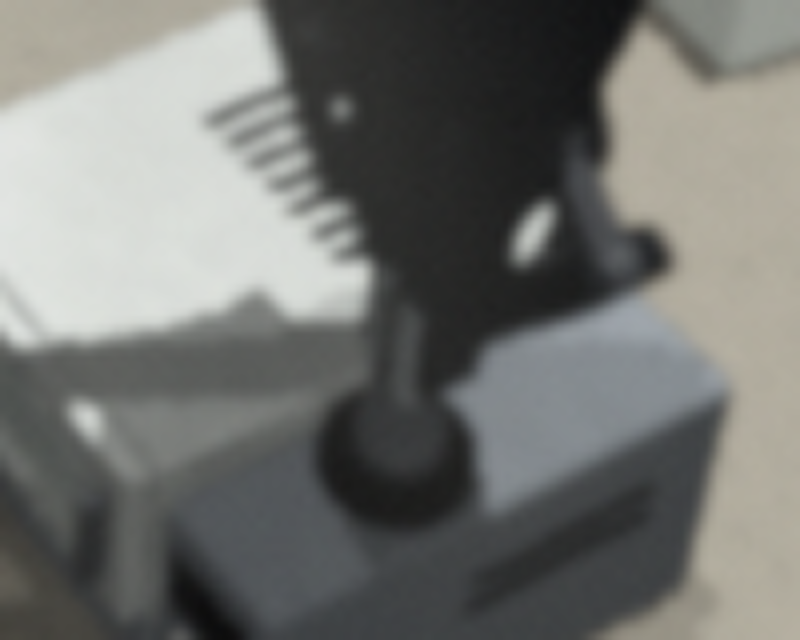

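View pics/w26.png

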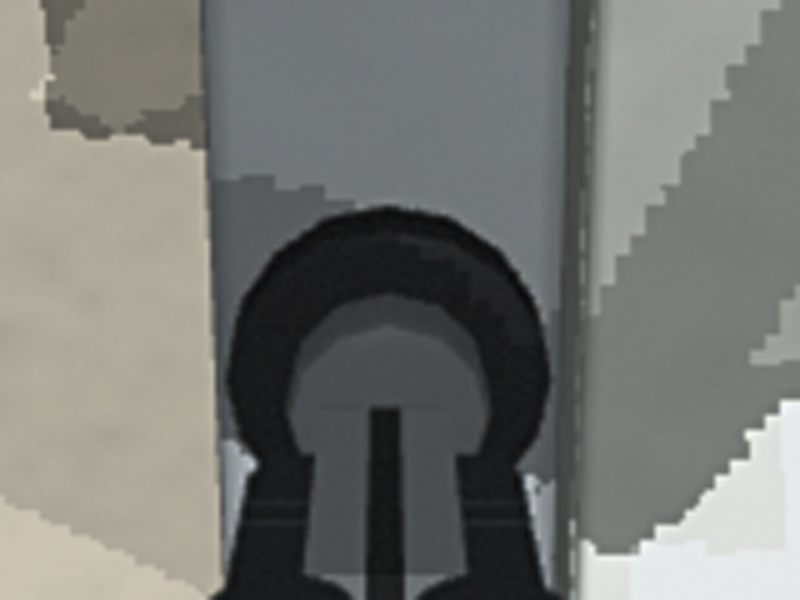

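Request:
{"method": "carry_out", "body": {
  "offset": [
    [0,0,-5],
    [0,0,-4],
    [0,0,-2],
    [0,0,-2],
    [0,0,0]
  ],
  "angular": [
    [0,0,0],
    [0,0,0],
    [0,0,0],
    [0,0,0],
    [0,0,0]
  ],
  "jaw": [0,0,0,0,0]
}}

```text
t: 59.55
eef_pos: [0.5779, -0.3009, 0.1065]
ee_rot: [[0.086, -0.0, -0.996], [0.996, 0.0, 0.086], [0.0, -1.0, 0.0]]
wrist_force: [-1.7, 1.2, 2.0]
width: -0.0001
```

Request:
{"method": "carry_out", "body": {
  "offset": [
    [0,0,-1],
    [0,0,-1],
    [0,0,-1],
    [0,0,-1],
    [0,0,0]
  ],
  "angular": [
    [0,0,0],
    [0,0,0],
    [0,0,0],
    [0,0,0],
    [0,0,0]
  ],
  "jaw": [0,0,0,0,0]
}}

```text
t: 60.18
eef_pos: [0.5781, -0.301, 0.1026]
ee_rot: [[0.086, 0.0, -0.996], [0.996, -0.0, 0.086], [-0.0, -1.0, -0.0]]
wrist_force: [-2.4, 1.7, 5.0]
width: 0.0003
```

Request:
{"method": "carry_out", "body": {
  "offset": [
    [0,0,-1],
    [0,0,-1],
    [0,0,-1],
    [0,0,0],
    [0,0,0]
  ],
  "angular": [
    [0,0,0],
    [0,0,0],
    [0,0,0],
    [0,0,0],
    [0,0,0]
  ],
  "jaw": [0,0,0,0,0]
}}

```text
t: 60.8
eef_pos: [0.5782, -0.3011, 0.102]
ee_rot: [[0.086, 0.001, -0.996], [0.996, -0.001, 0.086], [-0.001, -1.0, -0.001]]
wrist_force: [-4.4, 2.6, 11.7]
width: 0.0003
```

Request:
{"method": "carry_out", "body": {
  "offset": [
    [0,0,-0.5],
    [0,0,-0.5],
    [0,0,-0.5],
    [0,0,-0.5],
    [0,0,0]
  ],
  "angular": [
    [0,0,0],
    [0,0,0],
    [0,0,0],
    [0,0,0],
    [0,0,0]
  ],
  "jaw": [0,0,0,0,0]
}}

```text
t: 61.42
eef_pos: [0.5783, -0.3011, 0.1019]
ee_rot: [[0.086, 0.002, -0.996], [0.996, -0.001, 0.086], [-0.001, -1.0, -0.002]]
wrist_force: [-7.3, 4.3, 17.2]
width: -0.0002
```

Request:
{"method": "carry_out", "body": {
  "offset": [
    [0,0,10],
    [0,0,40],
    [0,0,50],
    [-40,20,30],
    [-40,20,0]
  ],
  "angular": [
    [0,0,0],
    [0,0,0],
    [0,0,0],
    [0,0,0],
    [0,0,0]
  ],
  "jaw": [0,0,0,0,0]
}}

```text
t: 62.05
eef_pos: [0.499, -0.2618, 0.2301]
ee_rot: [[0.086, 0.006, -0.996], [0.996, -0.004, 0.086], [-0.003, -1.0, -0.006]]
wrist_force: [-1.6, -0.6, 0.7]
width: 0.0001
```

Request:
{"method": "carry_out", "body": {
  "offset": [
    [50,50,0],
    [0,40,0],
    [0,0,0],
    [0,0,0],
    [0,0,0]
  ],
  "angular": [
    [0,0,0],
    [0,0,0],
    [0,0,0],
    [0,0,0],
    [0,0,0]
  ],
  "jaw": [0,0,0,0,0]
}}

```text
t: 62.68
eef_pos: [0.5422, -0.1779, 0.2269]
ee_rot: [[0.087, -0.0, -0.996], [0.996, -0.0, 0.087], [-0.0, -1.0, 0.0]]
wrist_force: [0.1, 0.1, -0.5]
width: -0.0001
```

```bash
python3 - <<'E'
from h import *
f,s=shot('scene','sc22',(200,120,440,330),3);print(s['eef_pos'],s['wrist_force'])
f,s=shot('wrist','w27',(200,100,440,260),3.3)
E
```

```text
[ 0.54220224 -0.17788097  0.2269382 ] [ 0.14648081  0.12409007 -0.53072884]
```

View pics/sc22.png

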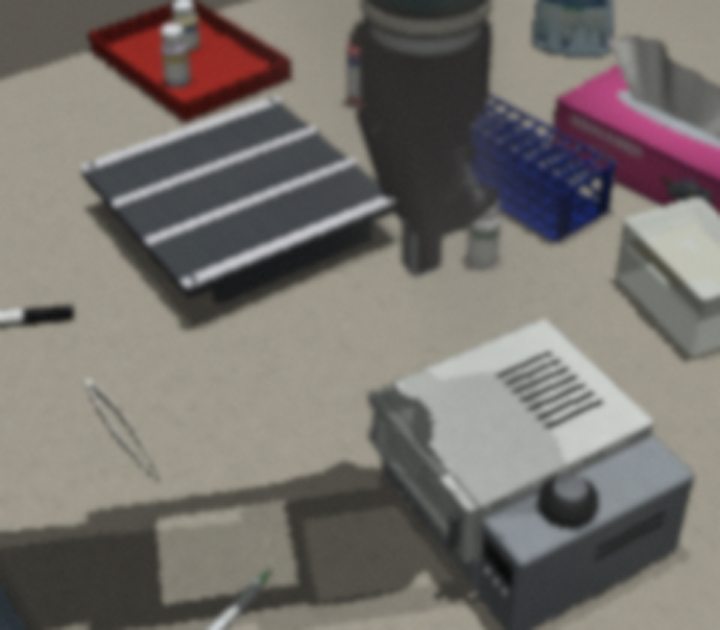

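View pics/w27.png

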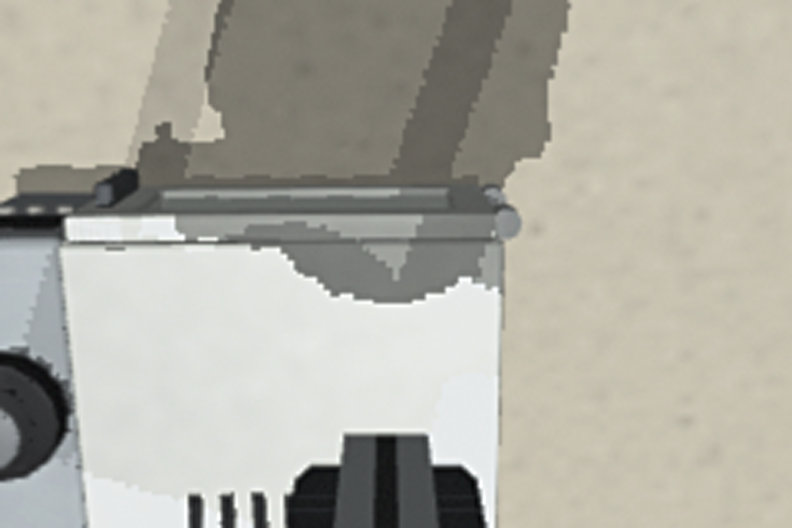

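Plate is empty, the door lies flat against the front, and the forceps and vial are untouched. Handing in.

```bash
python3 -c "
from rig import env
print(env.sign_off())"
```

```text
the job is handed in; nothing more can be done
None
```

I loaded both carriers that were on the mounting plate into the dryer, then closed the door and pressed the start key. The job is handed in, at about 63 s of the 210 s allowed. There were only two carriers; the right-hand lane was empty from the start.

- **Carriers:** I pushed each one forward from behind and pinched its tab by the sides. One went into the top slot and one into the middle slot.
- **Pushing home:** The first push on the middle carrier stopped about 2–3 mm short, I think because the upper part of the fingers met the roof edge. I pushed again with the tool tilted, and did the same for the top carrier. Both then stopped firmly at the same depth, with 8–10 N on the fingers, and looked flush in the picture.
- **Door:** It stopped firmly under 16 N. In the last pictures it lies flat against the dryer front.
- **Start key:** It went down about 6–7 mm by the force readings, then came to a hard stop at 17 N, so I take it as fully pressed. There was no direct reading of its travel.
- **Last check:** The plate is empty, and the forceps and vial are where they were. The arm was clear of everything when I handed in.

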